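# Rack the wax chart cards and lock the bail

## Robot

A 6-joint arm with a two-finger parallel gripper is mounted at the origin on the work surface. World frame = base frame: x ahead of the robot, y to its left, z up, the work surface at z = 0. Lengths are in m, angles in rad, forces in N, time in s.
With the tool pointing down it reaches from about 0.275 to 0.825 m from the base axis. Payload 5.2 kg.
Tool frame: the origin (TCP) lies on the centre line of the jaws, within the pads' length; the fingertips stand 25 mm ahead of it and the grasp point (between the pads) lies 6 mm ahead of it (arm.tcp_to_tips is the distance from the TCP to the fingertips, in m); z points along the fingers, y is the line along which they close (so a half turn about z gives the same grasp; the last joint's range is limited). The gripper opens to 93 mm and grips with 3 to 60 N. Pads are 15 mm wide; open, the fingers measure 128 mm over their backs; the gripper's body (75 mm by 188 mm) begins 65 mm behind the grasp point.
Start: joints at [1.013, 0.259, 1.535, -0, 1.348, -0.203], TCP at [0.191, 0.516, 0.244] pointing down, gripper open.
Joint ranges: [-3.14, 3.14], [-0.91, 2.08], [0.19, 2.58], [-1.22, 4.36], [0.22, 2.71], [-3.12, 3.12]. Speed limits (rad/s): [2.57, 2.57, 3.14, 3.14, 3.14, 3.14].

## Interface

Orientations are given as a rotation vector (axis times angle).
In Python, from station import observe, camera, arm gives the robot as it stands.
- The arm moves only by the tool send_rows, never from a script. Its argument "moves" is a list of rows, each an object with "rotation": the turn, a rotation vector about the tool's x, y, z as a fraction of full scale, a list of three; "dp": the shift along the tool's x, y, z as a fraction of full scale, a list of three; "hand": the gripper's target within -1 to 1 (shut at 1, half-way at 0, fully open at -1). A call has 1 to 8 rows; each row shifts and turns the commanded pose from where the row before left it, along the tool's axes as they then stand; what a row does not reach is not made up. Full scale, the value 1, is 25 mm for a shift and 0.1 rad for a turn. A row lasts 1/10 s, in which the tool goes at most 50 mm and 8.59 degrees, less where a joint would pass 70% of its speed; a pose out of reach is approached as far as the arm can. A call with a number of a shift or a turn outside -1 to 1 is refused whole. A call with a gripper value outside its range is refused whole. The fingers move at their own pace and stop on an object; "newtons" is the grip in N (left out, the last holds). Time passes only in rows, so rows that do not move let the fingers close. It gives the time, the measured TCP pose, the force, the opening and the grip force at its end, in the units of the state.
- observe(): the state, without advancing time (a new reading comes with each control period).
- camera(name): name is "side" or "top" or "wrist"; returns a dict with "frame" (384x512x3 uint8, red, green, blue), "range_z" (384x512 float32, m along the optical axis (not along the pixel's ray), 0 where there is no reading), "fov_y" (degrees; the focal length in pixels is half the picture's height over the tangent of half this angle, whatever the lens; pixels are square), "cx", "cy" (the principal point, pixels), "extrinsics" (4x4, takes a point from camera to world coordinates); the wrist camera has in their place "tool_from_camera" (4x4, takes a point from camera to tool coordinates, whose origin is the TCP and whose axes are the flange's). Camera axes: x right, y up, looking along -z (the intrinsics and any distortion apply to the point x, -y, -z); pixel columns grow to the right and rows downward; lengths in m; the calibration is good to about 2 mm. The wrist camera is an equidistant fisheye: a pixel r from the principal point sees the ray r / f radians off the axis. A picture is of the moment at which its call begins: read the wrist's pose just before it.
- arm.hand_in(): hands the job in; it is judged then, once.
The state is a dict: "time": time; "joints": joint angles; "joint_vel": joint speeds; "effort": joint torques, N m; "tool_pos": TCP position; "eef_rot": TCP orientation; "contact_force": force on the tool from outside, world axes, zero at the start; "ft_torque": the same for the moment, N m; "gripper_width": opening from 0.0 (shut) to 1.0 (fully open); "grasp_force": force on a finger pad.
Only numpy, scipy, OpenCV 4.12 (cv2) and the standard library are available. Lean on these libraries where they do the work, as an engineer would, in place of code of your own. Each camera call takes 0.05 s, during which the arm holds its last target. There are 200 camera calls.

## Task

Put the loose wax chart cards away in the pine rack on the bench: with the brass bail swung up out of the way, slide each card flat over the zinc, without lifting it, into a bay of its own until it is fully home against the back rail. Then swing the bail down in front of the cards until it rests on its stop, and after that swing the small brass hook over the bail's arm until it rests in its catch. Leave the other things on the bench where they are.

Things in the scene. Friction and masses are not known exactly. Their poses are not given: they have to be found in the camera images.
- rack: Pine rack fixed on the zinc shelf (top z = 0), no floor. Origin mid-frame on the shelf; x from the open mouths to the back rail, away from the robot; y left. Four bays 104 mm wide, 3 dividers 10 mm wide, 8 high, rounded front ends at x = -50 mm. Back rail inner face x = +60, 18 high, 12 thick. End walls likewise, 36 high, 12 thick, from y = +-223. Cards lie on the zinc inside the bays.
- bay1 (a point): Where the centre of a card lies when it is fully home in bay 1 (leftmost (+y)), 2 mm above the shelf; axes as the rack's. Any card may go in any bay, one card to a bay.
- bay2 (a point): Where the centre of a card lies when it is fully home in bay 2 (second from the left), 2 mm above the shelf; axes as the rack's. Any card may go in any bay, one card to a bay.
- bay3 (a point): Where the centre of a card lies when it is fully home in bay 3 (third from the left), 2 mm above the shelf; axes as the rack's. Any card may go in any bay, one card to a bay.
- bay4 (a point): Where the centre of a card lies when it is fully home in bay 4 (rightmost (-y)), 2 mm above the shelf; axes as the rack's. Any card may go in any bay, one card to a bay.
- card1_mid (a point): Centre of a wax chart card: stiff white laminate plate 108 mm (its x) by 92 mm (its y), 4 mm thick, about 60 g, lying flat, pale grey bars on its top. Too wide to be grasped; press lightly on its top (5 to 15 N), best with two fingertips spread, and drag; it slides easily. All four cards are alike and may lie either way round; three or four of them are present, the others are None.
- card2_mid (a point): Centre of a wax chart card: stiff white laminate plate 108 mm (its x) by 92 mm (its y), 4 mm thick, about 60 g, lying flat, pale grey bars on its top. Too wide to be grasped; press lightly on its top (5 to 15 N), best with two fingertips spread, and drag; it slides easily. All four cards are alike and may lie either way round; three or four of them are present, the others are None.
- card3_mid (a point): Centre of a wax chart card: stiff white laminate plate 108 mm (its x) by 92 mm (its y), 4 mm thick, about 60 g, lying flat, pale grey bars on its top. Too wide to be grasped; press lightly on its top (5 to 15 N), best with two fingertips spread, and drag; it slides easily. All four cards are alike and may lie either way round; three or four of them are present, the others are None.
- card4_mid (a point): Centre of a wax chart card: stiff white laminate plate 108 mm (its x) by 92 mm (its y), 4 mm thick, about 60 g, lying flat, pale grey bars on its top. Too wide to be grasped; press lightly on its top (5 to 15 N), best with two fingertips spread, and drag; it slides easily. All four cards are alike and may lie either way round; three or four of them are present, the others are None.
- bail (a joint): Angle of the brass bail (U of 8 mm rod, arms outside the end walls) pivoted at the rack's back: 0 = down, closed, crossbar before the mouths on its stop; opens up and over backwards to 1.8 rad (past upright, leaning away from the robot). Stiff: stays where left, takes 2 to 4 N at the crossbar. Starts at 0 to 1. Before each bay hangs a tongue 36 mm wide, 27 long, that keeps the card in.
- bail_grip (a point): Centre of the wooden roller on the middle of the bail's crossbar, 20 mm in diameter, 70 mm long, its axis along the rack's y; 126 mm from the pivot line. At bail 0 it is 30 mm above the shelf, at rack x = -60 mm.
- bail_hinge (a point): Middle of the bail's pivot line (along the rack's y), 30 mm above the shelf, at rack x = +66 mm. At bail angle q the roller is at this point + 126 mm * (-cos q along the rack's x, sin q up).
- hook (a joint): Angle of the small brass hook at the rack's left (+y) end, an arm swinging level, 37 to 43 mm above the shelf, about an upright pin: 0 = closed, along the rack's -y, across the bail's arm, in the brass catch on the end wall; 1.57 = along the rack's -x, to the robot. Range 0 to 2.1; stays where left, moves under 0.6 N at the peg. Starts at 1.0 to 1.9.
- hook_peg (a point): Middle of the upright brass peg near the hook's free end, 10 mm in diameter, from 43 to 67 mm above the shelf (this point at 56 mm), 50 mm from the pivot.
- hook_pivot (a point): On the hook's upright pivot axis, 56 mm above the shelf. At hook angle q the peg is at this point + 50 mm * (-sin q along the rack's x, -cos q along its y).
- wax_mid (a point): Blue glide wax block 85 x 45 x 28 mm, centre; to be left alone.
- file_mid (a point): Steel edge file, 200 x 24 mm blade and 90 mm wooden handle, centre of the blade; to be left alone.
- guide_mid (a point): Green plastic bevel guide 70 x 50 x 40 mm, centre; to be left alone.
- thermometer_mid (a point): Chrome snow thermometer, 125 mm long, lying, centre; to be left alone.
Not all that is in view belongs to the job. What is shaped like the part that bears card4_mid but blue is not meant. What is shaped like the part that bears card2_mid but green is not meant.

How it is judged:
By the outcome, as a careful person would: the job done as asked, in the order asked, and still so for the second after the job is handed in, with the robot touching nothing.
Of card1, card2, card3, card4 only 3 to 4 are there at a start; the rules pass over those that are not, and their reading is None.
At some moment in a run one of card1, card2, card3, card4 may be knocked a few centimetres aside while the robot is not near it.
Once in a run the grip may slacken for a moment while it holds something.
It also fails if it takes over 210 s, if anything falls off the work surface, if the arm or the gripper's body presses on something with over 40 N, if the wrist force passes 120 N, or if a joint passes its speed limit or range.

## Working session

There is one attempt and no reset: what is moved stays moved. The work goes in short steps, Python scripts to look and compute and a tool call to move; the robot and the scene stay as the last step left them, time stands still between calls to the robot, and variables do not carry over. Pictures are saved under pics/ and viewed, at most 14 in all, crops included, and the job is handed in when it is done.

Besides the shell and the picture viewer there is one more tool, called after ">>>" as name([rows], argument=value, ...), one row to a line, values as JSON. send_rows: Moves the arm, as the interface text tells. Shift numbers are shares of 25 mm and turn numbers shares of 0.1 rad, none past 1 either way. Its arguments: {"type":"object","properties":{"moves":{"type":"array"},"newtons":{"type":"number"}},"required":["moves"]}

```bash
mkdir -p pics; ls
cat > h.py <<'E'
import numpy as np,cv2
from station import observe,camera,arm
from scipy.spatial.transform import Rotation as R
def snap(n,f):
    c=camera(n);cv2.imwrite(f'pics/{f}.png',c['frame'][:,:,::-1]);np.savez(f'pics/{f}.npz',**c);return c
def pts(c,T=None):
    f=192/np.tan(np.radians(c['fov_y'])/2);z=c['range_z'];v,u=np.mgrid[:384,:512]
    p=np.stack([(u-c['cx'])/f*z,-(v-c['cy'])/f*z,-z],-1);E=c['extrinsics']
    return p@E[:3,:3].T+E[:3,3]
E
python3 - <<'E'
from h import *
s=observe();print(s)
for n in('top','side'):
    c=snap(n,n+'0');print({k:v for k,v in c.items() if k not in('frame','range_z')})
cv2.imwrite('pics/top0b.png',cv2.resize(cv2.imread('pics/top0.png'),(800,600),interpolation=cv2.INTER_CUBIC))
E
```

```text
pics
{'time': 0.0, 'joints': array([ 1.01318978e+00,  2.59310011e-01,  1.53606520e+00,  3.17361858e-05,
        1.34797678e+00, -2.02827950e-01]), 'joint_vel': array([ 0.00073703, -0.00074705, -0.00049416,  0.00067541,  0.00093679,
       -0.00047994]), 'effort': array([ 1.42722660e-03, -4.37299562e+01, -2.83997977e+01,  7.19550275e-02,
        4.13026067e-02, -2.01101502e-04]), 'tool_pos': array([0.19077974, 0.51533264, 0.24284259]), 'eef_rot': array([-5.54257255e-01, -3.09162000e+00,  2.54760321e-03]), 'contact_force': array([ 0.22741341, -0.16587253, -0.24623821]), 'ft_torque': array([6.04482968e-05, 4.58971298e-02, 8.03842537e-03]), 'grasp_force': 0.0, 'gripper_width': 0.9991609101086866}
{'fov_y': 43.69231282276915, 'cx': 251.3522954909271, 'cy': 191.7690987100642, 'extrinsics': array([[-1.40339166e-02,  9.88154461e-01, -1.52819533e-01,
         3.23550191e-01],
       [-9.99897695e-01, -1.42917024e-02, -5.88463055e-04,
         8.49648233e-02],
       [-2.76554368e-03,  1.52795640e-01,  9.88253937e-01,
         1.37470003e+00],
       [ 0.00000000e+00,  0.00000000e+00,  0.00000000e+00,
         1.00000000e+00]])}
{'fov_y': 43.096049164850214, 'cx': 263.141813458593, 'cy': 190.20747720476876, 'extrinsics': array([[-0.996245  ,  0.04810499, -0.07198478,  0.4048035 ],
       [-0.08434084, -0.72704675,  0.68138803,  1.04787963],
       [-0.01955813,  0.68490067,  0.72837391,  1.12446159],
       [ 0.        ,  0.        ,  0.        ,  1.        ]])}
```

View pics/top0b.png

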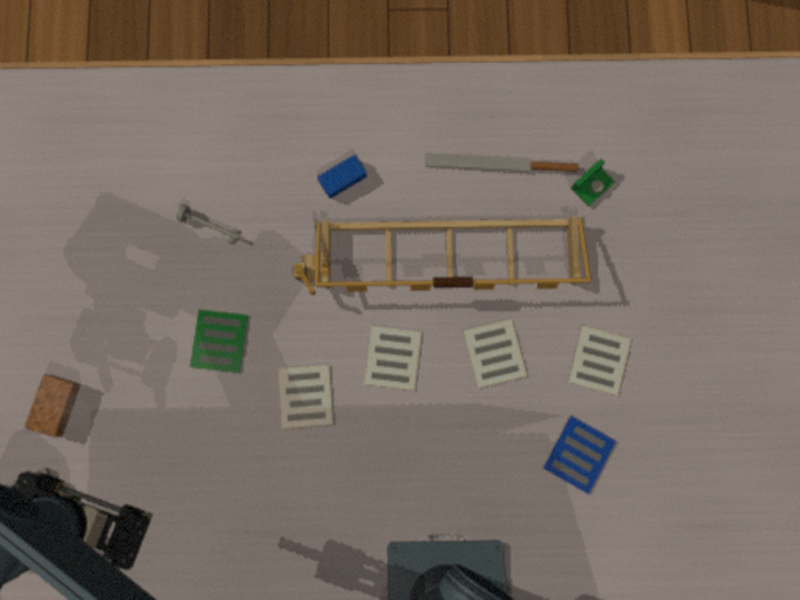

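View pics/side0.png

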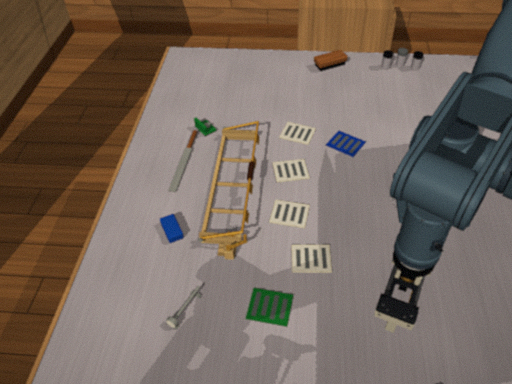

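The top view shows four white cards (enlarged px ≈ (305,396), (394,357), (495,352), (600,360)), with the green (220,341) and blue (580,454) decoys. The rack is at (450,252) and its bail is partly raised. The hook is at (303,272). The white cards are the ones meant.

Run:
```python
from h import *
c=dict(np.load('pics/top0.npz'));P=pts(c);f=c['frame'].astype(int)
m=((f.min(2)>165)&(f[...,0]-f[...,2]<60)).astype(np.uint8)
m=cv2.morphologyEx(m,cv2.MORPH_CLOSE,np.ones((9,9)))
fl=192/np.tan(np.radians(c['fov_y'])/2);E=c['extrinsics']
def ray(u,v,z):
    d=E[:3,:3]@np.array([(u-c['cx'])/fl,-(v-c['cy'])/fl,-1]);return E[:3,3]+d*(z-E[2,3])/d[2]
n,l,s,ce=cv2.connectedComponentsWithStats(m)
for i in range(1,n):
    if s[i,4]>400:
        cs,_=cv2.findContours((l==i).astype(np.uint8),0,2);b=cv2.boxPoints(cv2.minAreaRect(cs[0]))
        w=np.array([ray(u,v,.004)[:2] for u,v in b]);e=[np.round(w[(k+1)%4]-w[k],3) for k in range(2)]
        print(s[i],w.mean(0).round(4),[(np.linalg.norm(x).round(3),np.degrees(np.arctan2(x[1],x[0])).round(1)) for x in e])
cv2.imwrite('pics/rack.png',cv2.resize(cv2.imread('pics/top0.png')[125:200,175:405],None,fx=3.45,fy=3.45,interpolation=cv2.INTER_CUBIC))
for nm,uv in dict(rail1=(215,143),rail2=(290,144),rail3=(370,139),div2=(287,160),roller=(290,180),zinc=(270,160),card=(252,229)).items():
    print(nm,P[uv[1],uv[0]].round(3))
```

```text
rail1 [0.678 0.189 0.02 ]
rail2 [ 0.672 -0.028  0.021]
rail3 [ 0.688 -0.266  0.004]
div2 [ 0.627 -0.019  0.009]
roller [ 0.556 -0.021  0.075]
zinc [0.629 0.03  0.001]
card [0.428 0.085 0.005]
```

View pics/rack.png

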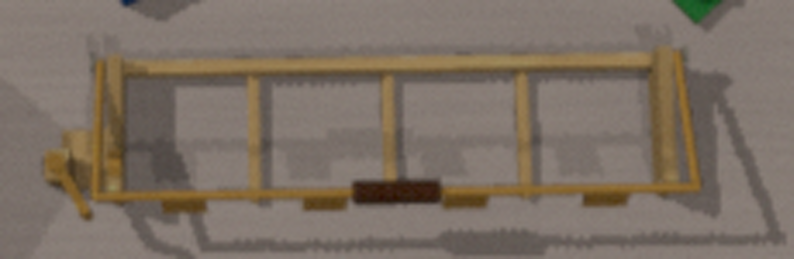

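Run:
```python
from h import *
c=dict(np.load('pics/top0.npz'));P=pts(c);f=c['frame'].astype(int)
print(f[229,258],f[215,252],f[260,252],f[229,220])
fl=192/np.tan(np.radians(c['fov_y'])/2);E=c['extrinsics']
def ray(u,v,z):
    d=E[:3,:3]@np.array([(u-c['cx'])/fl,-(v-c['cy'])/fl,-1]);return E[:3,3]+d*(z-E[2,3])/d[2]
for (u0,v0) in [(305,396),(394,357),(495,352),(600,360)]:
    u0=int(u0*.64);v0=int(v0*.64);z=P[v0-30:v0+30,u0-30:u0+30]
    m=(z[...,2]>.0026)&(z[...,2]<.008);m=cv2.morphologyEx(m.astype(np.uint8),cv2.MORPH_OPEN,np.ones((3,3)))
    cs,_=cv2.findContours(m,0,2);k=max(cs,key=cv2.contourArea)
    (cx,cy),_,_=cv2.minAreaRect(k);b=cv2.boxPoints(cv2.minAreaRect(k))
    w=np.array([ray(u+u0-30,v+v0-30,.004)[:2] for u,v in b]);e=[w[(j+1)%4]-w[j] for j in range(2)]
    print(w.mean(0).round(4),[(np.linalg.norm(x).round(3),np.degrees(np.arctan2(x[1],x[0])).round(1)) for x in e])
cr=lambda u,v,z:ray(u/3.45+175-.35,v/3.45+125-.35,z)[:2].round(4)
print('rail inner',cr(125,74,.018),cr(650,67,.018),'outer',cr(125,61,.018),cr(650,53,.018))
print('div tops at rail',cr(253,76,.008),cr(388,75,.008),cr(521,72,.008))
print('div near bail',cr(259,185,.008),cr(525,180,.008))
Q=P[125:170,205:385].reshape(-1,3);r=Q[(Q[:,2]>.013)&(Q[:,2]<.022)&(Q[:,0]>.65)&(Q[:,1]<.15)&(Q[:,1]>-.2)]
print(len(r),np.polyfit(r[:,1],r[:,0],1),r[:,2].mean())
d=Q[(Q[:,2]>.005)&(Q[:,2]<.012)&(Q[:,0]>.58)&(Q[:,0]<.64)]
for y in(.09,-.025,-.14):
    k=d[abs(d[:,1]-y)<.03];print(len(k),k.mean(0).round(4),np.polyfit(k[:,0],k[:,1],1).round(3) if len(k)>5 else 0)
B=P[170:192,195:385].reshape(-1,3);r=B[(B[:,2]>.05)&(B[:,2]<.1)];print('bar',len(r),r.mean(0),np.polyfit(r[:,1],r[:,0],1),r[:,1].min(),r[:,1].max(),np.polyfit(r[:,1],r[:,2],1))
print('hook depth');H=P[155:190,180:210]
for t in H[(H[...,2]>.03)&(H[...,2]<.08)&(H[...,1]>.2)].round(3)[::3]:print(t,end='')
print();print('hook px',cr(68,160,.04),cr(88,212,.06),cr(55,165,.04))
```

```text
[153 152 134] [92 89 81] [121 111 105] [139 128 121]
[0.3888 0.257 ] [(np.float64(0.011), np.float64(-90.8)), (np.float64(0.02), np.float64(-179.8))]
[0.4151 0.1056] [(np.float64(0.017), np.float64(-90.8)), (np.float64(0.02), np.float64(179.3))]
[ 0.4579 -0.0902] [(np.float64(0.019), np.float64(-76.8)), (np.float64(0.008), np.float64(-167.9))]
[ 0.4748 -0.2837] [(np.float64(0.009), np.float64(-29.0)), (np.float64(0.02), np.float64(-118.0))]
rail inner [0.6695 0.2016] [ 0.6691 -0.2412] outer [0.6808 0.2016] [ 0.6812 -0.2418]
div tops at rail [0.6687 0.0938] [ 0.6679 -0.0209] [ 0.6689 -0.1339]
div near bail [0.5746 0.0899] [ 0.5756 -0.1337]
451 [-0.00313071  0.67575994] 0.017683447130511825
44 [0.6194 0.0946 0.0077] [-0.106  0.161]
53 [ 0.6187 -0.0215  0.008 ] [ 0.211 -0.152]
61 [ 0.6167 -0.1371  0.0079] [-0.054 -0.104]
bar 817 [ 0.55627047 -0.0146319   0.07043293] [0.00086286 0.55628309] -0.26499979626988884 0.23399614715109746 [-0.00164741  0.07040883]
hook depth
[0.637 0.222 0.045][0.64  0.212 0.031][0.634 0.222 0.045][0.635 0.211 0.041][0.631 0.224 0.047][0.633 0.214 0.036][0.633 0
[... 1210 characters left out ...]
.577 0.245 0.041][0.571 0.216 0.07 ][0.577 0.208 0.038][0.576 0.263 0.035][0.574 0.245 0.041][0.568 0.219 0.075][0.575 0.212 0.033][0.572 0.251 0.04 ][0.57  0.241 0.046][0.566 0.216 0.069][0.572 0.208 0.036][0.568 0.245 0.042][0.563 0.222 0.073][0.569 0.214 0.037][0.569 0.206 0.036][0.566 0.239 0.041][0.56  0.216 0.071][0.562 0.209 0.061][0.563 0.245 0.041][0.562 0.236 0.047][0.557 0.216 0.071][0.557 0.208 0.072][0.559 0.241 0.045][0.56  0.234 0.039][0.554 0.216 0.071][0.554 0.208 0.07 ][0.557 0.241 0.044][0.556 0.233 0.047][0.549 0.23  0.072][0.547 0.23  0.067][0.544 0.233 0.066][0.547 0.227 0.049][0.544 0.227 0.048][0.543 0.231 0.036]
hook px [0.5919 0.2468] [0.5449 0.228 ] [0.5879 0.2574]
```

```bash
cat >> h.py <<'E'
def cards(c,seeds=None,z=.004):
    f=c['frame'].astype(np.float32);fl=192/np.tan(np.radians(c['fov_y'])/2);E=c['extrinsics']
    def ray(u,v):
        d=E[:3,:3]@np.array([(u-c['cx'])/fl,-(v-c['cy'])/fl,-1]);return E[:3,3]+d*(z-E[2,3])/d[2]
    r,g,b=[cv2.GaussianBlur(f[...,i],(3,3),0) for i in range(3)]
    m=((r-g<5)&(g-b>6)&(g>120)&(g-r<15)).astype(np.uint8);m=cv2.morphologyEx(m,cv2.MORPH_CLOSE,np.ones((11,11)))
    m=cv2.morphologyEx(m,cv2.MORPH_OPEN,np.ones((7,7)))
    n,l,s,_=cv2.connectedComponentsWithStats(m);o=[]
    for i in range(1,n):
        if s[i,4]>300:
            cs,_=cv2.findContours((l==i).astype(np.uint8),0,2);w=np.array([ray(*p)[:2] for p in cs[0][:,0]],np.float32)*1000
            (x,y),(a,b2),t=cv2.minAreaRect(w);
            if b2>a:a,b2,t=b2,a,t+90
            t=(t+90)%180-90
            o.append((x,y,a,b2,t));print('card x%.0f y%.0f  %.0fx%.0f long axis %.1f deg'%o[-1])
    return o
E
python3 - <<'E'
from h import *
cards(dict(np.load('pics/top0.npz')))
s=observe();print(R.from_rotvec(s['eef_rot']).as_matrix().round(3))
print(arm.tcp_to_tips)
c=camera('wrist');print(c['tool_from_camera'].round(3),c['fov_y'])
E
```

```text
card x434 y-97  106x88 long axis 11.0 deg
card x429 y89  105x87 long axis -7.9 deg
card x419 y-290  104x89 long axis -16.8 deg
card x377 y239  71x60 long axis -0.0 deg
[[-0.938  0.347 -0.001]
 [ 0.347  0.938 -0.001]
 [ 0.    -0.002 -1.   ]]
0.025
[[ 0.001  0.955  0.298  0.083]
 [ 1.    -0.001  0.    -0.   ]
 [ 0.     0.298 -0.955 -0.14 ]
 [ 0.     0.     0.     1.   ]] 65.70646984690485
```

>>> send_rows([
  {"rotation":[0,0,1],"dp":[0,0,0],"hand":-1},
  {"rotation":[0,0,1],"dp":[0,0,0],"hand":-1},
  {"rotation":[0,0,1],"dp":[0,0,0],"hand":-1},
  {"rotation":[0,0,1],"dp":[0,0,0],"hand":-1},
  {"rotation":[0,0,1],"dp":[0,0,0],"hand":-1},
  {"rotation":[0,0,1],"dp":[0,0,0],"hand":-1},
  {"rotation":[0,0,1],"dp":[0,0,0],"hand":-1},
  {"rotation":[0,0,1],"dp":[0,0,0],"hand":-1},
], newtons=15)

```text
time: 0.95
tool_pos: [0.1909, 0.5156, 0.2433]
eef_rot: [-1.72, -2.629, 0.001]
contact_force: [-0.2, -0.8, -0.3]
gripper_width: 0.999
grasp_force: 0.0
```

>>> send_rows([
  {"rotation":[0,0,1],"dp":[0,0,0],"hand":-1},
  {"rotation":[0,0,1],"dp":[0,0,0],"hand":-1},
  {"rotation":[0,0,1],"dp":[0,0,0],"hand":-1},
  {"rotation":[0,0,1],"dp":[0,0,0],"hand":-1},
  {"rotation":[0,0,0.165],"dp":[0,0,0],"hand":-1},
  {"rotation":[0,0,0],"dp":[-0.97,0.66,0],"hand":-1},
  {"rotation":[0,0,0],"dp":[-0.97,0.66,0],"hand":-1},
  {"rotation":[0,0,0],"dp":[-0.97,0.66,0],"hand":-1},
])

```text
time: 1.75
tool_pos: [0.2407, 0.4422, 0.2434]
eef_rot: [2.218, 2.224, -0.001]
contact_force: [0.6, -0.6, 0.6]
gripper_width: 1.0
grasp_force: 0.0
```

>>> send_rows([
  {"rotation":[0,0,0],"dp":[-0.97,0.66,0],"hand":-1},
  {"rotation":[0,0,0],"dp":[-0.97,0.66,0],"hand":-1},
  {"rotation":[0,0,0],"dp":[-0.97,0.66,0],"hand":-1},
  {"rotation":[0,0,0],"dp":[-0.97,0.66,0],"hand":-1},
  {"rotation":[0,0,0],"dp":[-0.97,0.66,0],"hand":-1},
  {"rotation":[0,0,0],"dp":[-0.97,0.66,0],"hand":-1},
  {"rotation":[0,0,0],"dp":[-0.97,0.66,0],"hand":-1},
  {"rotation":[0,0,0],"dp":[-0.97,0.66,0],"hand":-1},
])

```text
time: 2.55
tool_pos: [0.3728, 0.2478, 0.2436]
eef_rot: [-2.219, -2.223, -0.0]
contact_force: [0.8, 0.5, 0.3]
gripper_width: 1.0
grasp_force: 0.0
```

>>> send_rows([
  {"rotation":[0,0,0],"dp":[-0.97,0.66,0],"hand":-1},
  {"rotation":[0,0,0],"dp":[-0.97,0.66,0],"hand":-1},
  {"rotation":[0,0,0],"dp":[-0.97,0.66,0],"hand":-1},
  {"rotation":[0,0,0],"dp":[-0.97,0.66,0],"hand":-1},
  {"rotation":[0,0,0],"dp":[-0.97,0.66,0],"hand":-1},
  {"rotation":[0,0,0],"dp":[-0.97,0.66,0],"hand":-1},
  {"rotation":[0,0,0],"dp":[-0.97,0.66,0],"hand":-1},
  {"rotation":[0,0,0],"dp":[-0.97,0.66,0],"hand":-1},
])

```text
time: 3.35
tool_pos: [0.5048, 0.0537, 0.2435]
eef_rot: [-2.219, -2.223, 0.0]
contact_force: [0.8, -0.5, -0.6]
gripper_width: 0.998
grasp_force: 0.0
```

>>> send_rows([
  {"rotation":[0,0,0],"dp":[-1,0.67,0],"hand":-1},
  {"rotation":[0,0,0],"dp":[-1,0.67,0],"hand":-1},
  {"rotation":[0,0,0],"dp":[-1,0.67,0],"hand":-1},
  {"rotation":[0,0,0],"dp":[0,0,1],"hand":-1},
  {"rotation":[0,0,0],"dp":[0,0,1],"hand":-1},
  {"rotation":[0,0,0],"dp":[0,0,1],"hand":-1},
  {"rotation":[0,0,0],"dp":[0,0,1],"hand":-1},
  {"rotation":[0,0,0],"dp":[0,0,0],"hand":-1},
])

```text
time: 4.15
tool_pos: [0.552, -0.0197, 0.1402]
eef_rot: [-2.216, -2.218, 0.006]
contact_force: [-1.7, 0.6, 0.3]
gripper_width: 1.0
grasp_force: 0.0
```

Run:
```python
from h import *
c=snap('side','side1');c2=snap('wrist','wr1')
a=cv2.resize(c['frame'][90:290,160:360],(600,600));b=cv2.resize(c2['frame'],(800,600))
cv2.imwrite('pics/j1.png',cv2.resize(np.hstack([a,b]),(800,343))[:,:,::-1])
```

```text
(no output)
```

View pics/j1.png

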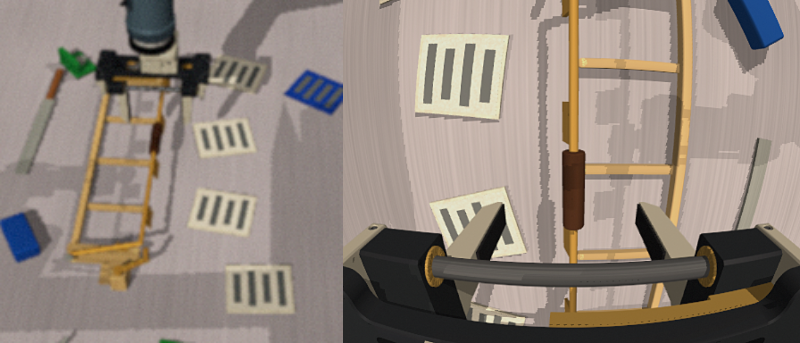

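The wrist view shows the roller at (573,190), which matches my computed projection (573,189). The fingers straddle it, so I'll descend.

>>> send_rows([
  {"rotation":[0,0,0],"dp":[0,0,1],"hand":-1},
  {"rotation":[0,0,0],"dp":[0,0,1],"hand":-1},
  {"rotation":[0,0,0],"dp":[0,0,0.7],"hand":-1},
  {"rotation":[0,0,0],"dp":[0,0,0],"hand":-1},
  {"rotation":[0,0,0],"dp":[0,0,0],"hand":1},
  {"rotation":[0,0,0],"dp":[0,0,0],"hand":1},
  {"rotation":[0,0,0],"dp":[0,0,0],"hand":1},
  {"rotation":[0,0,0],"dp":[0,0,0],"hand":1},
], newtons=15)

```text
time: 5.05
tool_pos: [0.5551, -0.0203, 0.0772]
eef_rot: [2.221, 2.22, 0.001]
contact_force: [-0.9, 0.4, 0.8]
gripper_width: 0.705
grasp_force: 0.0
```

>>> send_rows([
  {"rotation":[0,0,0],"dp":[0,0,0],"hand":1},
  {"rotation":[0,0,0],"dp":[0,0,0],"hand":1},
  {"rotation":[0,0,0],"dp":[0,0,0],"hand":1},
  {"rotation":[0,0,0],"dp":[0,0,0],"hand":1},
])

```text
time: 5.45
tool_pos: [0.5545, -0.0202, 0.0761]
eef_rot: [-2.222, -2.221, 0.0]
contact_force: [-0.2, -1.1, 0.0]
gripper_width: 0.365
grasp_force: 0.0
```

>>> send_rows([
  {"rotation":[0,0,0],"dp":[0,0,0],"hand":1},
  {"rotation":[0,0,0],"dp":[0,0,0],"hand":1},
  {"rotation":[0,0,0],"dp":[0,0,0],"hand":1},
  {"rotation":[0,0,0],"dp":[0,0,0],"hand":1},
])

```text
time: 5.85
tool_pos: [0.5553, -0.0202, 0.0762]
eef_rot: [2.221, 2.22, 0.002]
contact_force: [4.4, 0.2, -2.9]
gripper_width: 0.208
grasp_force: 15.0
```

>>> send_rows([
  {"rotation":[0,0,0],"dp":[0,0.29,-0.75],"hand":1},
  {"rotation":[0,0,0],"dp":[0,0.41,-0.7],"hand":1},
  {"rotation":[0,0,0],"dp":[0,0.51,-0.62],"hand":1},
  {"rotation":[0,0,0],"dp":[0,0.61,-0.53],"hand":1},
  {"rotation":[0,0,0],"dp":[0,0,0],"hand":1},
])

```text
time: 6.35
tool_pos: [0.5993, -0.0202, 0.1427]
eef_rot: [-2.22, -2.22, 0.004]
contact_force: [-6.8, 0.1, 10.3]
gripper_width: 0.21
grasp_force: 15.0
```

>>> send_rows([
  {"rotation":[0,0,0],"dp":[0,0.68,-0.43],"hand":1},
  {"rotation":[0,0,0],"dp":[0,0.74,-0.31],"hand":1},
  {"rotation":[0,0,0],"dp":[0,0.78,-0.19],"hand":1},
  {"rotation":[0,0,0],"dp":[0,0.8,-0.065],"hand":1},
  {"rotation":[0,0,0],"dp":[0,0.8,0.065],"hand":1},
  {"rotation":[0,0,0],"dp":[0,0,0],"hand":1},
  {"rotation":[0,0,0],"dp":[0,0,0],"hand":1},
])

```text
time: 7.05
tool_pos: [0.6959, -0.0206, 0.1649]
eef_rot: [2.22, 2.219, 0.002]
contact_force: [3.7, -1.9, 2.0]
gripper_width: 0.208
grasp_force: 15.0
```

>>> send_rows([
  {"rotation":[0,0,0],"dp":[0,0,0],"hand":-0.2},
  {"rotation":[0,0,0],"dp":[0,0,0],"hand":-0.2},
  {"rotation":[0,0,0],"dp":[0,0,0],"hand":-0.2},
  {"rotation":[0,0,0],"dp":[0,0,0],"hand":-0.2},
  {"rotation":[0,0,0],"dp":[0,0,-1],"hand":-0.2},
  {"rotation":[0,0,0],"dp":[0,0,-1],"hand":-0.2},
  {"rotation":[0,0,0],"dp":[0,-1,-1],"hand":0},
  {"rotation":[0,0,0],"dp":[0,-1,0],"hand":0},
])

```text
time: 7.85
tool_pos: [0.6462, -0.0205, 0.2431]
eef_rot: [2.218, 2.217, 0.006]
contact_force: [-0.2, -0.1, 1.0]
gripper_width: 0.513
grasp_force: 0.0
```

>>> send_rows([
  {"rotation":[0,0,-1],"dp":[0,-1,0],"hand":0},
  {"rotation":[0,0,-1],"dp":[0,-1,0],"hand":0},
  {"rotation":[0,0,-1],"dp":[0,-1,0],"hand":0},
  {"rotation":[0,0,-1],"dp":[0,-1,0],"hand":0},
  {"rotation":[0,0,-1],"dp":[0,-1,0],"hand":0},
  {"rotation":[0,0,-1],"dp":[0,-1,0],"hand":0},
  {"rotation":[0,0,-1],"dp":[0,-1,0],"hand":0},
  {"rotation":[0,0,-1],"dp":[0,0,0],"hand":0},
])

```text
time: 8.65
tool_pos: [0.4787, -0.0716, 0.2395]
eef_rot: [-1.177, -2.911, 0.001]
contact_force: [-0.2, -1.2, -0.7]
gripper_width: 0.499
grasp_force: 0.0
```

>>> send_rows([
  {"rotation":[0,0,-1],"dp":[0,0,0],"hand":0},
  {"rotation":[0,0,-1],"dp":[0,0,0],"hand":0},
  {"rotation":[0,0,-1],"dp":[0,0,0],"hand":0},
  {"rotation":[0,0,-1],"dp":[0,0,0],"hand":0},
  {"rotation":[0,0,-1],"dp":[0,0,0],"hand":0},
  {"rotation":[0,0,-1],"dp":[0,0,0],"hand":0},
  {"rotation":[0,0,-1],"dp":[0,0,0],"hand":0},
  {"rotation":[0,0,-0.71],"dp":[0,0,0],"hand":0},
])

```text
time: 9.45
tool_pos: [0.4808, -0.0707, 0.2393]
eef_rot: [0.005, -3.141, -0.0]
contact_force: [-0.3, -0.1, 0.1]
gripper_width: 0.5
grasp_force: 0.0
```

Run:
```python
from h import *
s=observe();print(s['tool_pos'],R.from_rotvec(s['eef_rot']).as_matrix().round(3))
c=snap('top','top2');cards(c);snap('side','side2')
cv2.imwrite('pics/j2.png',cv2.resize(c['frame'][120:330,120:420],(800,560),interpolation=cv2.INTER_CUBIC)[:,:,::-1])
P=pts(c);Q=P[100:200,190:390].reshape(-1,3);b=Q[(Q[:,2]>.13)&(Q[:,2]<.2)];print(len(b),np.median(b,0))
```

```text
[ 0.48075275 -0.07066035  0.23934593] [[-1.    -0.003 -0.   ]
 [-0.003  1.     0.   ]
 [ 0.     0.    -1.   ]]
card x434 y-97  105x85 long axis 8.6 deg
card x429 y89  104x87 long axis -6.9 deg
card x418 y-292  104x80 long axis -18.7 deg
1165 [ 0.69314096 -0.02364112  0.15905873]
```

View pics/j2.png

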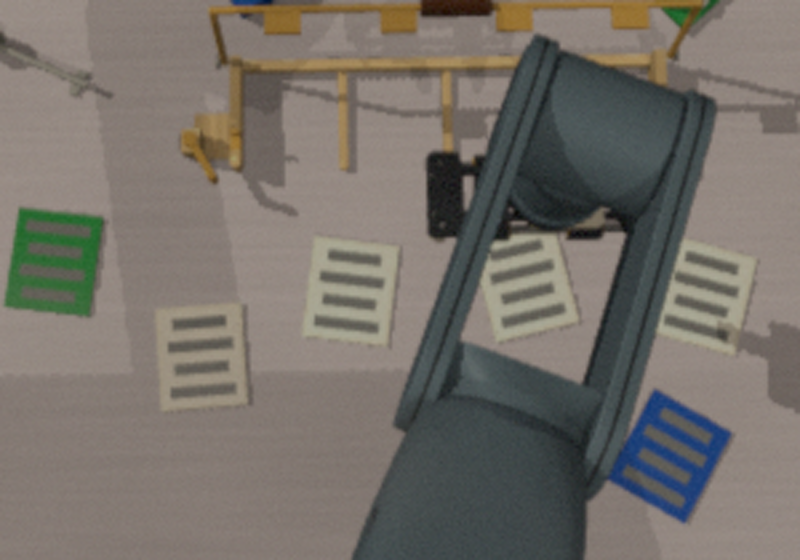

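The bail is up at about 1.71 rad. Next is card 3 (crop px (530,285)).

>>> send_rows([
  {"rotation":[0,0,0],"dp":[0.94,-0.52,1],"hand":0},
  {"rotation":[0,0,0],"dp":[0.94,-0.52,1],"hand":0},
  {"rotation":[0,0,0],"dp":[0,0,1],"hand":0},
  {"rotation":[0,0,0],"dp":[0,0,1],"hand":0},
  {"rotation":[0,0,0],"dp":[0,0,1],"hand":0},
  {"rotation":[0,0,0],"dp":[0,0,1],"hand":0},
  {"rotation":[0,0,0],"dp":[0,0,1],"hand":0},
  {"rotation":[0,0,0],"dp":[0,0,0],"hand":0},
])

```text
time: 10.35
tool_pos: [0.4318, -0.0957, 0.062]
eef_rot: [-0.004, -3.136, -0.004]
contact_force: [-0.8, 0.3, 0.1]
gripper_width: 0.5
grasp_force: 0.0
```

>>> send_rows([
  {"rotation":[0,0,0],"dp":[0,0,0.6],"hand":0},
  {"rotation":[0,0,0],"dp":[0,0,0.3],"hand":0},
  {"rotation":[0,0,0],"dp":[0,0,0],"hand":0},
  {"rotation":[0,0,0],"dp":[0,0,0],"hand":0},
])

```text
time: 10.75
tool_pos: [0.4345, -0.097, 0.0426]
eef_rot: [0.001, 3.141, -0.001]
contact_force: [0.1, 0.5, 0.2]
gripper_width: 0.498
grasp_force: 0.0
```

Run:
```python
from h import *
c=dict(np.load('pics/top2.npz'));fl=192/np.tan(np.radians(c['fov_y'])/2);E=c['extrinsics']
for u,v in[(195.4,253.6)]:
    d=E[:3,:3]@np.array([(u-c['cx'])/fl,-(v-c['cy'])/fl,-1]);print(E[:3,3]+d*(.004-E[2,3])/d[2])
s=observe();print(s['tool_pos'],s['contact_force'])
```

```text
[0.36011767 0.24718274 0.004     ]
[ 0.43450123 -0.09697539  0.04263313] [0.06703319 0.47720151 0.23257396]
```

>>> send_rows([
  {"rotation":[0,0,0],"dp":[0,0,0.5],"hand":0},
  {"rotation":[0,0,0],"dp":[0,0,0.04],"hand":0},
  {"rotation":[0,0,0],"dp":[0,0,0],"hand":0},
  {"rotation":[0,0,0],"dp":[0,0,0],"hand":0},
])

```text
time: 11.15
tool_pos: [0.4348, -0.0972, 0.0293]
eef_rot: [0.001, 3.14, -0.001]
contact_force: [-0.3, -0.4, 4.2]
gripper_width: 0.497
grasp_force: 2.0
```

>>> send_rows([
  {"rotation":[0,0,0],"dp":[0,0,0.04],"hand":0},
  {"rotation":[0,0,0],"dp":[0,0,0],"hand":0},
])

```text
time: 11.35
tool_pos: [0.4349, -0.0971, 0.0292]
eef_rot: [0.0, 3.14, -0.001]
contact_force: [-3.4, 1.3, 16.8]
gripper_width: 0.503
grasp_force: 8.9
```

>>> send_rows([
  {"rotation":[0,0,0],"dp":[0,0,-0.015],"hand":0},
  {"rotation":[0,0,0.32],"dp":[-0.39,0.165,0],"hand":0},
  {"rotation":[0,0,0.32],"dp":[-0.39,0.165,0],"hand":0},
  {"rotation":[0,0,0.32],"dp":[-0.39,0.165,0],"hand":0},
  {"rotation":[0,0,0.32],"dp":[-0.39,0.165,0],"hand":0},
  {"rotation":[0,0,0.32],"dp":[-0.39,0.165,0],"hand":0},
  {"rotation":[0,0,0.32],"dp":[-0.39,0.165,0],"hand":0},
  {"rotation":[0,0,0],"dp":[0,0,0],"hand":0},
])

```text
time: 12.15
tool_pos: [0.4968, -0.0771, 0.0293]
eef_rot: [0.302, 3.123, -0.001]
contact_force: [2.0, 0.3, 6.9]
gripper_width: 0.497
grasp_force: 3.5
```

Run:
```python
from h import *
s=observe();print(s['tool_pos'],s['contact_force'],R.from_rotvec(s['eef_rot']).as_matrix().round(3)[0])
c=snap('wrist','wr3');snap('side','side3')
a=cv2.resize(dict(np.load('pics/side3.npz'))['frame'][90:290,160:427],(800,600))
cv2.imwrite('pics/j3.png',np.hstack([cv2.resize(a,(400,300)),cv2.resize(c['frame'],(400,300))])[:,:,::-1])
```

```text
[ 0.49677602 -0.07714262  0.02929975] [2.04550363 0.32436621 6.90889345] [-0.981  0.192  0.004]
```

View pics/j3.png

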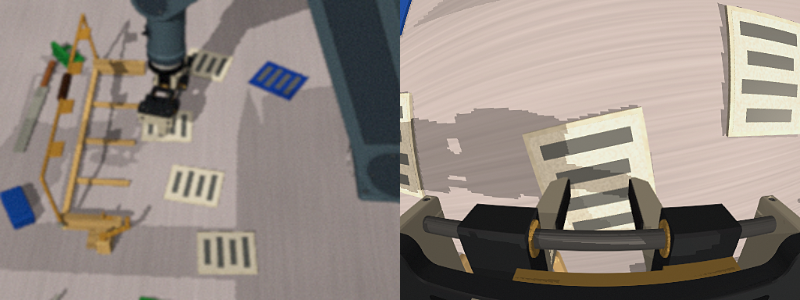

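The wrist view shows the dragged card's near corners at about (525,135) and (640,108). I'll compute its heading from them.

```bash
cat >> h.py <<'E'
def wray(c,s,uv,z=.004):
    f=192/np.tan(np.radians(c['fov_y'])/2);T=c['tool_from_camera'];Rm=R.from_rotvec(s['eef_rot']).as_matrix();o=[]
    for u,v in uv:
        dx,dy=u-c['cx'],v-c['cy'];r=np.hypot(dx,dy);t=r/f
        d=np.array([dx/r*np.sin(t),-dy/r*np.sin(t),-np.cos(t)])
        p=Rm@T[:3,3]+s['tool_pos'];d=Rm@T[:3,:3]@d;o.append(p+d*(z-p[2])/d[2])
    return np.array(o)
E
python3 - <<'E'
from h import *
c=dict(np.load('pics/wr3.npz'));s=observe()
w=wray(c,s,[(160,172.8),(307,138.2)]);print(w.round(4));d=w[1]-w[0];print(np.linalg.norm(d),np.degrees(np.arctan2(-d[0],d[1])))
E
```

```text
[[ 0.4438 -0.1246  0.004 ]
 [ 0.4406 -0.0369  0.004 ]]
0.08774801128640757 2.088069901000586
```

>>> send_rows([
  {"rotation":[0,0,0.1],"dp":[-0.4,0.08,0],"hand":0},
  {"rotation":[0,0,0.1],"dp":[-0.4,0.08,0],"hand":0},
  {"rotation":[0,0,0.1],"dp":[-0.4,0.085,0],"hand":0},
  {"rotation":[0,0,0],"dp":[-0.4,0.085,0],"hand":0},
  {"rotation":[0,0,0],"dp":[-0.4,0.09,0],"hand":0},
  {"rotation":[0,0,0],"dp":[-0.4,0.09,0],"hand":0},
  {"rotation":[0,0,0],"dp":[-0.4,0.09,0],"hand":0},
  {"rotation":[0,0,0],"dp":[0,0,0],"hand":0},
])

```text
time: 13.05
tool_pos: [0.5683, -0.0775, 0.0293]
eef_rot: [0.348, 3.118, -0.001]
contact_force: [2.5, 1.0, 5.9]
gripper_width: 0.5
grasp_force: 3.1
```

>>> send_rows([
  {"rotation":[0,0,0],"dp":[-0.4,0.09,0],"hand":0},
  {"rotation":[0,0,0],"dp":[-0.4,0.09,0],"hand":0},
  {"rotation":[0,0,0],"dp":[-0.4,0.09,0],"hand":0},
  {"rotation":[0,0,0],"dp":[-0.4,0.09,0],"hand":0},
  {"rotation":[0,0,0],"dp":[-0.2,0.045,0],"hand":0},
  {"rotation":[0,0,0],"dp":[-0.2,0.045,0],"hand":0},
  {"rotation":[0,0,0],"dp":[0,0,0],"hand":0},
])

```text
time: 13.75
tool_pos: [0.618, -0.0773, 0.0293]
eef_rot: [0.348, 3.121, -0.001]
contact_force: [-0.7, -0.4, 7.1]
gripper_width: 0.504
grasp_force: 4.0
```

>>> send_rows([
  {"rotation":[0,0,0],"dp":[-0.12,0.026,0],"hand":0},
  {"rotation":[0,0,0],"dp":[-0.12,0.026,0],"hand":0},
  {"rotation":[0,0,0],"dp":[0,0,0],"hand":0},
])

```text
time: 14.05
tool_pos: [0.6227, -0.0773, 0.0293]
eef_rot: [-0.348, -3.121, 0.001]
contact_force: [-4.7, -0.1, 10.4]
gripper_width: 0.5
grasp_force: 5.4
```

Run:
```python
from h import *
s=observe();print(s['tool_pos'],s['contact_force']);c=snap('wrist','wr4');snap('top','top4')
cv2.imwrite('pics/j4.png',cv2.resize(c['frame'],(800,600))[:,:,::-1])
```

```text
[ 0.62270242 -0.0772823   0.02928606] [-4.7249739  -0.11191353 10.36260051]
```

View pics/j4.png

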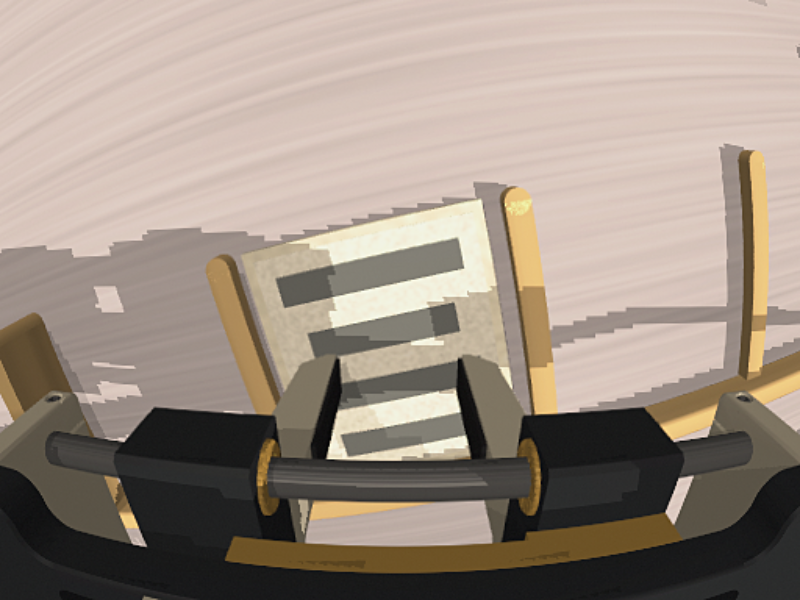

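The card is in bay 3 with near corners at (241,255) and (482,199), and the side force shows it touching the rail. I'll measure it.

Run:
```python
from h import *
c=dict(np.load('pics/wr4.npz'));s=observe()
w=wray(c,s,np.array([(241,255),(482,199)])/1.5625);print(w.round(4))
print(wray(c,s,np.array([(222,257),(514,190)])/1.5625,.008).round(4))
c=dict(np.load('pics/top4.npz'));cards(c)
```

```text
[[ 0.5621 -0.1249  0.004 ]
 [ 0.562  -0.0332  0.004 ]]
[[ 0.5605 -0.131   0.008 ]
 [ 0.5606 -0.0218  0.008 ]]
card x419 y-289  104x86 long axis -16.7 deg
```

>>> send_rows([
  {"rotation":[0,0,0],"dp":[0,0,-1],"hand":0},
  {"rotation":[0,0,-0.91],"dp":[0,0,-1],"hand":0},
  {"rotation":[0,0,0],"dp":[0.95,0.62,0],"hand":0},
  {"rotation":[0,0,0],"dp":[0.95,0.62,0],"hand":0},
  {"rotation":[0,0,0],"dp":[0.95,0.62,0],"hand":0},
  {"rotation":[0,0,0],"dp":[0.95,0.62,0],"hand":0},
  {"rotation":[0,0,0],"dp":[0.95,0.62,0],"hand":0},
  {"rotation":[0,0,0],"dp":[0.95,0.62,0],"hand":0},
])

```text
time: 14.95
tool_pos: [0.4928, 0.0344, 0.0778]
eef_rot: [-0.206, -3.134, -0.0]
contact_force: [0.6, 0.8, -1.5]
gripper_width: 0.5
grasp_force: 0.0
```

>>> send_rows([
  {"rotation":[0,0,0],"dp":[0.95,0.62,0],"hand":0},
  {"rotation":[0,0,0],"dp":[0.95,0.62,0],"hand":0},
  {"rotation":[0,0,0],"dp":[0.95,0.62,0],"hand":0},
  {"rotation":[0,0,0],"dp":[0,0,0],"hand":0},
  {"rotation":[0,0,0],"dp":[0,0,0],"hand":0},
])

```text
time: 15.45
tool_pos: [0.4296, 0.0894, 0.0781]
eef_rot: [0.204, 3.134, -0.0]
contact_force: [1.0, -0.6, 0.1]
gripper_width: 0.5
grasp_force: 0.0
```

```bash
cat >> h.py <<'E'
def wcards(c,s):
    f=c['frame'].astype(np.float32);r,g,b=[cv2.GaussianBlur(f[...,i],(3,3),0) for i in range(3)]
    m=((r-g<9)&(g-b>6)&(g>110)&(g-r<15)).astype(np.uint8);m[250:]=0
    m=cv2.morphologyEx(m,cv2.MORPH_CLOSE,np.ones((25,25)));m=cv2.morphologyEx(m,cv2.MORPH_OPEN,np.ones((9,9)))
    n,l,st,_=cv2.connectedComponentsWithStats(m)
    for i in range(1,n):
        if st[i,4]>2000:
            cs,_=cv2.findContours((l==i).astype(np.uint8),0,1);w=wray(c,s,cs[0][:,0].astype(float))[:,:2].astype(np.float32)*1000
            (x,y),(a,b2),t=cv2.minAreaRect(w)
            if b2>a:a,b2,t=b2,a,t+90
            print(st[i],'wcard x%.0f y%.0f %.0fx%.0f %.1fdeg'%(x,y,a,b2,(t+90)%180-90))
    return m
E
python3 - <<'E'
from h import *
s=observe();print(s['tool_pos'],s['eef_rot']);c=snap('wrist','wr5');m=wcards(c,s)
cards(snap('top','top5'))
cv2.imwrite('pics/j5.png',np.hstack([cv2.resize(c['frame'],(400,300)),cv2.resize(np.dstack([m*255]*3),(400,300))])[:,:,::-1])
E
```

```text
[0.42955151 0.0893568  0.0780869 ] [ 2.04024223e-01  3.13433698e+00 -2.56251353e-04]
[ 387   55   82  122 8213] wcard x367 y241 96x81 3.3deg
[  192   141   128   109 12540] wcard x419 y91 105x89 82.2deg
card x614 y-78  100x82 long axis -2.1 deg
card x419 y-289  104x86 long axis -16.8 deg
card x379 y226  68x40 long axis -0.0 deg
```

View pics/j5.png

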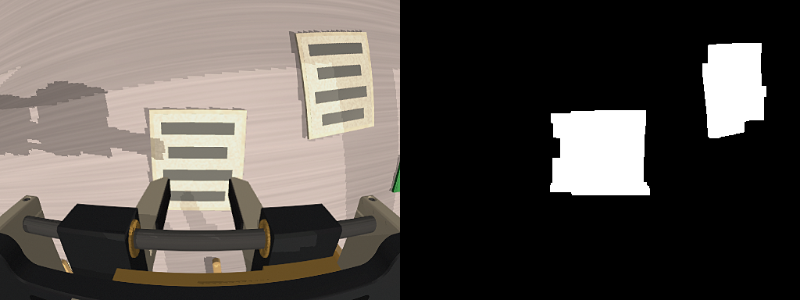

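Card 2's near corners are at (149,109) and (245,109), square to the tool. Card 1 has corners at (295,32), (367,32), (375,128) and (305,139).

Run:
```python
from h import *
c=dict(np.load('pics/wr5.npz'));s=observe()
print(wray(c,s,np.array([(149,109),(245,109)])*1.28).round(4))
print(wray(c,s,np.array([(295,32),(367,32),(375,128),(305,139)])*1.28).round(4))
```

```text
[[0.3692 0.049  0.004 ]
 [0.381  0.1382 0.004 ]]
[[0.3102 0.1965 0.004 ]
 [0.3053 0.2898 0.004 ]
 [0.4155 0.2976 0.004 ]
 [0.4178 0.1995 0.004 ]]
```

>>> send_rows([
  {"rotation":[0,0,0],"dp":[0,0,0.96],"hand":0},
  {"rotation":[0,0,0],"dp":[0,0,0.96],"hand":0},
  {"rotation":[0,0,0],"dp":[0,0,0.05],"hand":0},
  {"rotation":[0,0,0],"dp":[0,0,0],"hand":0},
  {"rotation":[0,0,0],"dp":[0,0,0],"hand":0},
])

```text
time: 16.05
tool_pos: [0.4325, 0.0883, 0.0293]
eef_rot: [0.208, 3.131, 0.0]
contact_force: [0.9, 0.3, 5.1]
gripper_width: 0.498
grasp_force: 2.5
```

>>> send_rows([
  {"rotation":[0,0,-0.19],"dp":[-0.36,-0.265,0.01],"hand":0},
  {"rotation":[0,0,-0.19],"dp":[-0.36,-0.265,0],"hand":0},
  {"rotation":[0,0,-0.19],"dp":[-0.36,-0.265,0],"hand":0},
  {"rotation":[0,0,-0.19],"dp":[-0.36,-0.265,0],"hand":0},
  {"rotation":[0,0,-0.19],"dp":[-0.36,-0.265,0],"hand":0},
  {"rotation":[0,0,-0.19],"dp":[-0.36,-0.265,0],"hand":0},
  {"rotation":[0,0,-0.17],"dp":[-0.36,-0.265,0],"hand":0},
  {"rotation":[0,0,0],"dp":[0,0,0],"hand":0},
])

```text
time: 16.85
tool_pos: [0.4922, 0.0364, 0.0293]
eef_rot: [0.002, 3.137, -0.002]
contact_force: [0.9, -1.7, 6.4]
gripper_width: 0.502
grasp_force: 3.5
```

```bash
cat >> h.py <<'E'
def near_edge(name):
    # near (robot side) card edge & lateral limits via white mask in front of fingers
    s=observe();c=snap('wrist',name);f=c['frame'].astype(np.float32);print(s['tool_pos'].round(4),s['contact_force'].round(1),R.from_rotvec(s['eef_rot']).as_matrix().round(3)[0])
    wcards(c,s)
    return c,s
E
python3 - <<'E'
from h import *
c,s=near_edge('wr6');cv2.imwrite('pics/j6.png',cv2.resize(c['frame'],(400,300))[:,:,::-1])
E
```

```text
[0.4922 0.0364 0.0293] [ 0.9 -1.7  6.4] [-1.     0.001  0.004]
[ 491    0   21  134 2415] wcard x364 y212 105x27 -0.4deg
[ 221  151  111   83 7066] wcard x462 y48 65x51 89.5deg
```

View pics/j6.png

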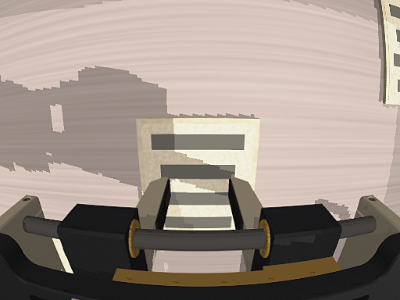

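Card 2 is square and centred, with near corners at (137,119) and (259,118). I'll slide it in.

>>> send_rows([
  {"rotation":[0,0,0],"dp":[-0.4,0,0],"hand":0},
  {"rotation":[0,0,0],"dp":[-0.4,0,0],"hand":0},
  {"rotation":[0,0,0],"dp":[-0.4,0,0],"hand":0},
  {"rotation":[0,0,0],"dp":[-0.4,0,0],"hand":0},
  {"rotation":[0,0,0],"dp":[-0.4,0,0],"hand":0},
  {"rotation":[0,0,0],"dp":[-0.4,0,0],"hand":0},
  {"rotation":[0,0,0],"dp":[-0.4,0,0],"hand":0},
  {"rotation":[0,0,0],"dp":[-0.4,0,0],"hand":0},
])

```text
time: 17.7
tool_pos: [0.5702, 0.0373, 0.0293]
eef_rot: [0.002, 3.141, -0.0]
contact_force: [-3.6, 0.4, 10.4]
gripper_width: 0.501
grasp_force: 5.3
```

>>> send_rows([
  {"rotation":[0,0,0],"dp":[-0.4,0,0],"hand":0},
  {"rotation":[0,0,0],"dp":[-0.4,0,0],"hand":0},
  {"rotation":[0,0,0],"dp":[-0.4,0,0],"hand":0},
  {"rotation":[0,0,0],"dp":[-0.4,0,0],"hand":0},
  {"rotation":[0,0,0],"dp":[-0.2,0,0],"hand":0},
  {"rotation":[0,0,0],"dp":[-0.2,0,0],"hand":0},
  {"rotation":[0,0,0],"dp":[0,0,0],"hand":0},
])

```text
time: 18.4
tool_pos: [0.6198, 0.0371, 0.0293]
eef_rot: [-0.002, -3.142, 0.001]
contact_force: [-3.4, 0.5, 10.3]
gripper_width: 0.498
grasp_force: 5.2
```

Run:
```python
from h import *
c,s=near_edge('wr7');cv2.imwrite('pics/j7.png',cv2.resize(c['frame'],(400,300))[:,:,::-1])
```

```text
[0.6198 0.0371 0.0293] [-3.4  0.5 10.3] [-1.     0.001 -0.   ]
[  194   146   140    97 10524] wcard x592 y41 81x60 89.9deg
[  41  152  100   98 6463] wcard x597 y-84 86x70 -85.7deg
```

View pics/j7.png

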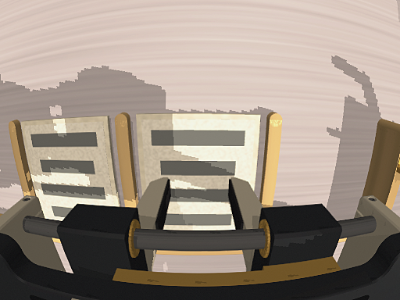

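Run:
```python
from h import *
c=dict(np.load('pics/wr7.npz'));s=observe()
print(wray(c,s,np.array([(136,114.5),(261,114.5),(23,119),(107,116)])*1.28).round(4))
```

```text
[[ 0.5614 -0.0097  0.004 ]
 [ 0.5615  0.0822  0.004 ]
 [ 0.5597 -0.1207  0.004 ]
 [ 0.5618 -0.0331  0.004 ]]
```

>>> send_rows([
  {"rotation":[0,0,0],"dp":[-0.1,0,0],"hand":0},
  {"rotation":[0,0,0],"dp":[-0.1,0,0],"hand":0},
  {"rotation":[0,0,0],"dp":[0,0,0],"hand":0},
])

```text
time: 18.75
tool_pos: [0.624, 0.0372, 0.0293]
eef_rot: [-0.002, -3.14, 0.001]
contact_force: [-5.0, -0.3, 12.0]
gripper_width: 0.501
grasp_force: 5.8
```

Run:
```python
from h import *
c,s=near_edge('wr8')
for d,n in((dict(np.load('pics/wr7.npz')),7),(c,8)):
    g=d['frame'][135:160,230:240].astype(int).mean(1);print(n,g[:,1].round(0))
```

```text
[0.624  0.0372 0.0293] [-5.  -0.3 12. ] [-1.     0.001 -0.001]
[  193   139   141   111 12347] wcard x596 y42 81x69 -89.2deg
[  40  146  109  104 7061] wcard x599 y-80 92x74 -85.8deg
7 [209. 209. 207. 206. 205. 190. 164. 148. 146. 133. 185. 235. 236. 233.
 232. 231. 231. 238. 243. 243. 242. 242. 242. 241. 241.]
8 [146. 143. 140. 196. 243. 235. 233. 232. 232. 226. 235. 244. 242. 242.
 242. 242. 241. 241. 242. 243. 243. 242. 244. 255. 150.]
```

>>> send_rows([
  {"rotation":[0,0,0],"dp":[0,0,-1],"hand":0},
  {"rotation":[0,0,0],"dp":[0,0,-1],"hand":0},
  {"rotation":[0,0,0],"dp":[0.95,0.76,0],"hand":0},
  {"rotation":[0,0,0],"dp":[0.95,0.76,0],"hand":0},
  {"rotation":[0,0,0],"dp":[0.95,0.76,0],"hand":0},
  {"rotation":[0,0,0],"dp":[0.95,0.76,0],"hand":0},
  {"rotation":[0,0,0],"dp":[0.95,0.76,0],"hand":0},
  {"rotation":[0,0,0],"dp":[0.95,0.76,0],"hand":0},
])

```text
time: 19.6
tool_pos: [0.4813, 0.1522, 0.0781]
eef_rot: [-0.003, -3.141, 0.0]
contact_force: [0.2, -0.9, -0.8]
gripper_width: 0.5
grasp_force: 0.0
```

>>> send_rows([
  {"rotation":[0,0,0],"dp":[0.95,0.76,0],"hand":0},
  {"rotation":[0,0,0],"dp":[0.95,0.76,0],"hand":0},
  {"rotation":[0,0,0],"dp":[0.95,0.76,0],"hand":0},
  {"rotation":[0,0,0],"dp":[0.95,0.76,0],"hand":0},
  {"rotation":[0,0,0],"dp":[0.95,0.76,0],"hand":0},
  {"rotation":[0,0,0],"dp":[0,0,0],"hand":0},
  {"rotation":[0,0,0],"dp":[0,0,0],"hand":0},
])

```text
time: 20.3
tool_pos: [0.3634, 0.2473, 0.0783]
eef_rot: [-0.001, 3.141, -0.0]
contact_force: [0.2, -0.7, -0.1]
gripper_width: 0.503
grasp_force: 0.0
```

Run:
```python
from h import *
c,s=near_edge('wr9');cards(snap('top','top9'));cv2.imwrite('pics/j9.png',cv2.resize(c['frame'],(400,300))[:,:,::-1])
```

```text
[0.3634 0.2473 0.0783] [ 0.2 -0.7 -0.1] [-1.    -0.001  0.001]
[ 197  152  104   98 8578] wcard x358 y242 80x80 -87.5deg
card x613 y38  98x85 long axis -0.8 deg
card x614 y-78  99x82 long axis -1.6 deg
card x419 y-289  104x87 long axis -16.8 deg
```

View pics/j9.png

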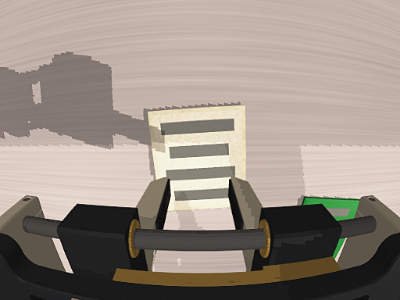

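Card 1's near corners are at (147,110) and (243,104). I'll compute its pose and press.

Run:
```python
from h import *
c=dict(np.load('pics/wr9.npz'));s=observe()
w=wray(c,s,np.array([(147,110),(243,104)])*1.28);d=w[1]-w[0];t=np.arctan2(-d[0],d[1]);print(w.round(4),np.degrees(t),w.mean(0)[:2]+.054*np.array([np.cos(t),np.sin(t)]))
```

```text
[[0.3092 0.1974 0.004 ]
 [0.3037 0.2875 0.004 ]] 3.4730052509001306 [0.36036285 0.24567757]
```

>>> send_rows([
  {"rotation":[0,0,0],"dp":[0,0,0.96],"hand":0},
  {"rotation":[0,0,0],"dp":[0,0,0.96],"hand":0},
  {"rotation":[0,0,0],"dp":[0,0,0.07],"hand":0},
  {"rotation":[0,0,0],"dp":[0,0,0],"hand":0},
  {"rotation":[0,0,0],"dp":[0,0,0],"hand":0},
])

```text
time: 20.9
tool_pos: [0.3659, 0.2472, 0.0293]
eef_rot: [0.003, 3.138, 0.002]
contact_force: [1.0, 1.1, 5.5]
gripper_width: 0.502
grasp_force: 2.4
```

>>> send_rows([
  {"rotation":[0,0,0.05],"dp":[-0.436,-0.306,0.015],"hand":0},
  {"rotation":[0,0,0.05],"dp":[-0.436,-0.306,0],"hand":0},
  {"rotation":[0,0,0.05],"dp":[-0.436,-0.306,0],"hand":0},
  {"rotation":[0,0,0.05],"dp":[-0.436,-0.306,0],"hand":0},
  {"rotation":[0,0,0.05],"dp":[-0.436,-0.306,0],"hand":0},
  {"rotation":[0,0,0.05],"dp":[-0.436,-0.306,0],"hand":0},
  {"rotation":[0,0,0],"dp":[0,0,0],"hand":0},
])

```text
time: 21.6
tool_pos: [0.4318, 0.199, 0.0293]
eef_rot: [0.052, 3.136, 0.001]
contact_force: [1.6, -1.6, 7.2]
gripper_width: 0.5
grasp_force: 3.7
```

>>> send_rows([
  {"rotation":[0,0,0.05],"dp":[-0.436,-0.306,0],"hand":0},
  {"rotation":[0,0,0.05],"dp":[-0.436,-0.306,0],"hand":0},
  {"rotation":[0,0,0.05],"dp":[-0.436,-0.306,0],"hand":0},
  {"rotation":[0,0,0.05],"dp":[-0.436,-0.306,0],"hand":0},
  {"rotation":[0,0,0.05],"dp":[-0.436,-0.306,0],"hand":0},
  {"rotation":[0,0,0.05],"dp":[-0.436,-0.306,0],"hand":0},
  {"rotation":[0,0,0],"dp":[0,0,0],"hand":0},
])

```text
time: 22.3
tool_pos: [0.4951, 0.1498, 0.0293]
eef_rot: [0.099, 3.135, -0.0]
contact_force: [1.0, -1.2, 6.4]
gripper_width: 0.502
grasp_force: 3.4
```

```bash
cat >> h.py <<'E'
def fit_edge(c,s,u0,u1,v0=80,v1=230):
    """topmost strong dark->card transition in columns (full-res px): near edge fit"""
    f=c['frame'].astype(np.float32);w=[]
    r,g,b=[cv2.GaussianBlur(f[...,i],(3,3),0) for i in range(3)]
    m=(r-g<9)&(g-b>6)&(g>100)
    for u in range(u0,u1,3):
        k=np.flatnonzero(m[v0:v1,u]&m[v0+1:v1+1,u]&m[v0+2:v1+2,u])
        if len(k):w.append(wray(c,s,[(u,v0+k[0])])[0])
    w=np.array(w);q=np.polyfit(w[:,1],w[:,0],1);e=w[:,0]-np.polyval(q,w[:,1]);ok=abs(e)<2*np.median(abs(e))+.001
    q=np.polyfit(w[ok,1],w[ok,0],1);print('edge angle %.1f deg, x at tool y %.4f, ys %.3f..%.3f'%(-np.degrees(np.arctan(q[0])),np.polyval(q,s['tool_pos'][1]),w[:,1].min(),w[:,1].max()))
E
python3 - <<'E'
from h import *
c,s=near_edge('wr10');fit_edge(c,s,185,325)
for n in('wr7',):
    d=dict(np.load('pics/wr7.npz'))
cv2.imwrite('pics/j10.png',cv2.resize(c['frame'],(400,300))[:,:,::-1])
E
```

```text
[0.4951 0.1498 0.0293] [ 1.  -1.2  6.4] [-0.998  0.063  0.005]
[  191   140   138   110 12380] wcard x470 y155 80x67 -88.9deg
edge angle 7.2 deg, x at tool y 0.4401, ys 0.115..0.192
```

View pics/j10.png

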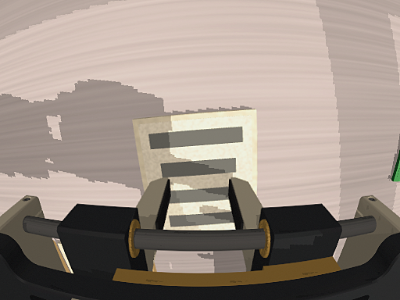

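Card 1 is nearly square, with near corners at (133,120) and (256,110). I'll slide it in.

>>> send_rows([
  {"rotation":[0,0,0],"dp":[-0.4,0.025,0],"hand":0},
  {"rotation":[0,0,0],"dp":[-0.4,0.025,0],"hand":0},
  {"rotation":[0,0,0],"dp":[-0.4,0.025,0],"hand":0},
  {"rotation":[0,0,0],"dp":[-0.4,0.025,0],"hand":0},
  {"rotation":[0,0,0],"dp":[-0.4,0.025,0],"hand":0},
  {"rotation":[0,0,0],"dp":[-0.4,0.025,0],"hand":0},
  {"rotation":[0,0,0],"dp":[-0.4,0.025,0],"hand":0},
  {"rotation":[0,0,0],"dp":[-0.4,0.025,0],"hand":0},
])

```text
time: 23.15
tool_pos: [0.5728, 0.1507, 0.0293]
eef_rot: [0.097, 3.139, -0.0]
contact_force: [-2.4, -0.7, 9.5]
gripper_width: 0.498
grasp_force: 5.1
```

>>> send_rows([
  {"rotation":[0,0,0],"dp":[-0.4,0.025,0],"hand":0},
  {"rotation":[0,0,0],"dp":[-0.4,0.025,0],"hand":0},
  {"rotation":[0,0,0],"dp":[-0.4,0.025,0],"hand":0},
  {"rotation":[0,0,0],"dp":[-0.4,0.025,0],"hand":0},
  {"rotation":[0,0,0],"dp":[-0.2,0.012,0],"hand":0},
  {"rotation":[0,0,0],"dp":[-0.2,0.012,0],"hand":0},
  {"rotation":[0,0,0],"dp":[-0.1,0.006,0],"hand":0},
  {"rotation":[0,0,0],"dp":[0,0,0],"hand":0},
])

```text
time: 23.95
tool_pos: [0.6245, 0.1507, 0.0293]
eef_rot: [-0.097, -3.14, 0.0]
contact_force: [-5.0, 0.1, 11.9]
gripper_width: 0.501
grasp_force: 5.6
```

Run:
```python
from h import *
c,s=near_edge('wr11');cv2.imwrite('pics/j11.png',cv2.resize(c['frame'],(400,300))[:,:,::-1])
```

```text
[0.6245 0.1507 0.0293] [-5.   0.1 11.9] [-0.998  0.062 -0.   ]
[ 192  137  120  113 9790] wcard x596 y150 70x69 -3.5deg
[   0  156  151   94 8043] wcard x596 y4 156x68 -88.7deg
```

View pics/j11.png

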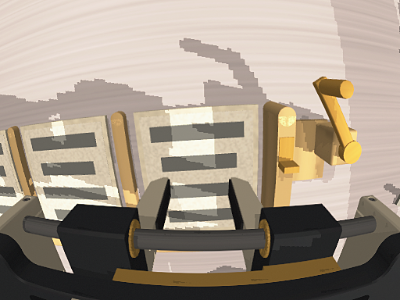

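The card's near corners are at (133,114) and (258,105). The peg top is at about (325,82) and the pivot at about (351,152).

Run:
```python
from h import *
c=dict(np.load('pics/wr11.npz'));s=observe()
print(wray(c,s,np.array([(133,114),(258,105)])*1.28).round(4))
print('peg',wray(c,s,np.array([(324,83),(325,82)])*1.28,.067).round(4),'pivot',wray(c,s,np.array([(351,152)])*1.28,.046).round(4))
```

```text
[[0.5628 0.1053 0.004 ]
 [0.5619 0.1971 0.004 ]]
peg [[0.5438 0.2154 0.067 ]
 [0.5433 0.216  0.067 ]] pivot [[0.5879 0.2523 0.046 ]]
```

>>> send_rows([
  {"rotation":[0,0,-0.32],"dp":[0,0,-1],"hand":0},
  {"rotation":[0,0,-0.31],"dp":[0,0,-1],"hand":0},
  {"rotation":[0,0,0],"dp":[1,-1,0],"hand":0},
  {"rotation":[0,0,0],"dp":[1,-1,0],"hand":0},
  {"rotation":[0,0,0],"dp":[1,-1,0],"hand":0},
  {"rotation":[0,0,0],"dp":[0.9,-1,0],"hand":0},
  {"rotation":[0,0,0],"dp":[0.9,-1,0],"hand":0},
  {"rotation":[0,0,0],"dp":[0.9,-1,0],"hand":0},
])

```text
time: 24.8
tool_pos: [0.4814, -0.0005, 0.0781]
eef_rot: [-0.002, 3.141, -0.001]
contact_force: [0.2, -0.5, -0.1]
gripper_width: 0.502
grasp_force: 0.0
```

>>> send_rows([
  {"rotation":[0,0,0.15],"dp":[0.5,-1,0],"hand":0},
  {"rotation":[0,0,0.15],"dp":[0.5,-1,0],"hand":0},
  {"rotation":[0,0,0],"dp":[0.5,-1,0],"hand":0},
  {"rotation":[0,0,0],"dp":[0.5,-1,0],"hand":0},
  {"rotation":[0,0,0],"dp":[0.5,-1,0],"hand":0},
  {"rotation":[0,0,0],"dp":[0.5,-1,0],"hand":0},
  {"rotation":[0,0,0],"dp":[0,0,0],"hand":0},
])

```text
time: 25.5
tool_pos: [0.4031, -0.1504, 0.0783]
eef_rot: [0.051, 3.141, -0.002]
contact_force: [-0.3, -0.2, -1.0]
gripper_width: 0.502
grasp_force: 0.0
```

>>> send_rows([
  {"rotation":[0,0,0.88],"dp":[0,0,0],"hand":0},
  {"rotation":[0,0,0.88],"dp":[0,0,0],"hand":0},
  {"rotation":[0,0,0.88],"dp":[0,0,0],"hand":0},
  {"rotation":[0,0,0],"dp":[-0.45,-1,0],"hand":0},
  {"rotation":[0,0,0],"dp":[-0.45,-1,0],"hand":0},
  {"rotation":[0,0,0],"dp":[-0.45,-1,0],"hand":0},
  {"rotation":[0,0,0],"dp":[-0.45,-1,0],"hand":0},
  {"rotation":[0,0,0],"dp":[-0.45,-1,0],"hand":0},
])

```text
time: 26.3
tool_pos: [0.4221, -0.2841, 0.078]
eef_rot: [0.458, 3.108, 0.0]
contact_force: [0.3, 0.5, -0.1]
gripper_width: 0.501
grasp_force: 0.0
```

>>> send_rows([
  {"rotation":[0,0,0],"dp":[0,-0.2,0],"hand":0},
  {"rotation":[0,0,0],"dp":[0,0,0],"hand":0},
  {"rotation":[0,0,0],"dp":[0,0,0],"hand":0},
])

```text
time: 26.6
tool_pos: [0.4197, -0.2862, 0.0778]
eef_rot: [-0.456, -3.107, -0.002]
contact_force: [-1.1, -0.7, 0.0]
gripper_width: 0.499
grasp_force: 0.0
```

Run:
```python
from h import *
c,s=near_edge('wr12');cards(snap('top','top12'));cv2.imwrite('pics/j12.png',cv2.resize(c['frame'],(400,300))[:,:,::-1])
```

```text
[ 0.4197 -0.2862  0.0778] [-1.1 -0.7  0. ] [-0.958  0.288 -0.001]
[ 192    0   92   39 2318] wcard x278 y-257 65x30 73.2deg
[  189   142   121   108 11566] wcard x409 y-288 90x87 73.8deg
[ 438  189   74   61 3394] wcard x498 y-70 128x68 67.8deg
card x613 y37  98x85 long axis -0.8 deg
card x528 y-82  102x85 long axis -0.8 deg
```

View pics/j12.png

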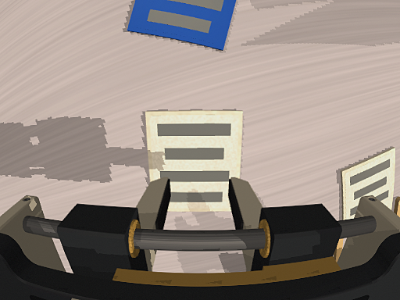

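The top camera shows that card 3 was knocked out of bay 3 to (.528,-.082), so it has to be redone afterwards. Card 4's near corners are at (147,110) and (242,111), square to the tool. I'll press it.

>>> send_rows([
  {"rotation":[0,0,0],"dp":[0,-0.1,0.96],"hand":0},
  {"rotation":[0,0,0],"dp":[0,0,0.96],"hand":0},
  {"rotation":[0,0,0],"dp":[0,0,0.05],"hand":0},
  {"rotation":[0,0,0],"dp":[0,0,0],"hand":0},
  {"rotation":[0,0,0],"dp":[0,0,0],"hand":0},
])

```text
time: 27.2
tool_pos: [0.4199, -0.2892, 0.0293]
eef_rot: [0.455, 3.108, -0.0]
contact_force: [0.3, 0.4, 2.4]
gripper_width: 0.497
grasp_force: 1.2
```

>>> send_rows([
  {"rotation":[0,0,-0.24],"dp":[-0.18,0.353,0.018],"hand":0},
  {"rotation":[0,0,-0.24],"dp":[-0.18,0.353,0],"hand":0},
  {"rotation":[0,0,-0.24],"dp":[-0.18,0.353,0],"hand":0},
  {"rotation":[0,0,-0.24],"dp":[-0.18,0.353,0],"hand":0},
  {"rotation":[0,0,-0.24],"dp":[-0.18,0.353,0],"hand":0},
  {"rotation":[0,0,-0.24],"dp":[-0.18,0.353,0],"hand":0},
  {"rotation":[0,0,0],"dp":[0,0,0],"hand":0},
])

```text
time: 27.9
tool_pos: [0.4591, -0.2434, 0.0293]
eef_rot: [0.227, 3.132, -0.001]
contact_force: [0.3, 1.3, 6.5]
gripper_width: 0.501
grasp_force: 3.1
```

>>> send_rows([
  {"rotation":[0,0,-0.24],"dp":[-0.18,0.353,0],"hand":0},
  {"rotation":[0,0,-0.24],"dp":[-0.18,0.353,0],"hand":0},
  {"rotation":[0,0,-0.24],"dp":[-0.18,0.353,0],"hand":0},
  {"rotation":[0,0,-0.24],"dp":[-0.18,0.353,0],"hand":0},
  {"rotation":[0,0,-0.24],"dp":[-0.18,0.353,0],"hand":0},
  {"rotation":[0,0,-0.24],"dp":[-0.18,0.353,0],"hand":0},
  {"rotation":[0,0,0],"dp":[0,0,0],"hand":0},
])

```text
time: 28.6
tool_pos: [0.4904, -0.1929, 0.0293]
eef_rot: [0.002, 3.14, -0.001]
contact_force: [0.6, 1.7, 6.9]
gripper_width: 0.5
grasp_force: 3.1
```

Run:
```python
from h import *
c,s=near_edge('wr13');cv2.imwrite('pics/j13.png',cv2.resize(c['frame'],(400,300))[:,:,::-1])
```

```text
[ 0.4904 -0.1929  0.0293] [0.6 1.7 6.9] [-1.     0.001  0.001]
[  200   137   140   113 12245] wcard x463 y-185 81x70 88.5deg
[ 352  211  113   39 3722] wcard x488 y-86 93x31 88.3deg
```

View pics/j13.png

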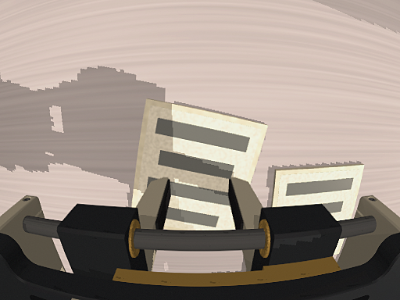

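Run:
```python
from h import *
c=dict(np.load('pics/wr13.npz'));s=observe()
w=wray(c,s,np.array([(147,99),(267,124),(272,169)])*1.28);d=w[1]-w[0];t=np.arctan2(-d[0],d[1]);print(w.round(4),np.linalg.norm(d),np.degrees(t),w[:2].mean(0)[:2]+.054*np.array([np.cos(t),np.sin(t)]))
```

```text
[[ 0.4208 -0.231   0.004 ]
 [ 0.4391 -0.1429  0.004 ]
 [ 0.4752 -0.1356  0.004 ]] 0.0899802890351433 -11.74206653983843 [ 0.48280891 -0.19795031]
```

>>> send_rows([
  {"rotation":[0,0,0],"dp":[0,0,0.02],"hand":0},
  {"rotation":[0,0,-0.3],"dp":[0,0,0],"hand":0},
  {"rotation":[0,0,-0.3],"dp":[0,0,0],"hand":0},
  {"rotation":[0,0,-0.3],"dp":[0,0,0],"hand":0},
  {"rotation":[0,0,-0.3],"dp":[0,0.05,0],"hand":0},
  {"rotation":[0,0,-0.3],"dp":[0,0.05,0],"hand":0},
  {"rotation":[0,0,-0.3],"dp":[0,0.05,0],"hand":0},
  {"rotation":[0,0,-0.25],"dp":[0,0.05,0],"hand":0},
])

```text
time: 29.45
tool_pos: [0.4902, -0.1897, 0.0293]
eef_rot: [-0.319, 3.122, -0.004]
contact_force: [0.9, -0.8, 7.0]
gripper_width: 0.497
grasp_force: 3.6
```

```bash
cat >> h.py <<'E'
def bars(c,s):
    """dark bars on the white card in front: angle of each bar's long axis as card long-axis angle, and centre"""
    f=c['frame'].astype(np.float32).mean(2)
    m=((f<145)&(f>50)).astype(np.uint8);m[215:]=0;n,l,st,ce=cv2.connectedComponentsWithStats(m)
    for i in range(1,n):
        if 600<st[i,4]<5000 and 180<ce[i][0]<340:
            k=np.argwhere(l==i)[:,::-1].astype(float);w=wray(c,s,k)[:,:2].astype(np.float32)*1000
            (x,y),(a,b),t=cv2.minAreaRect(w)
            if b>a:a,b,t=b,a,t+90
            print('bar',st[i,:4],'x%.0f y%.0f %.0fx%.0f card angle %.1f'%(x,y,a,b,(t+180)%180-90))
E
python3 - <<'E'
from h import *
bars(dict(np.load('pics/wr12.npz')),dict(tool_pos=[.4197,-.2862,.0778],eef_rot=[-.456,-3.107,-.002]))
c,s=near_edge('wr14');bars(c,s);cv2.imwrite('pics/j14.png',cv2.resize(c['frame'],(400,300))[:,:,::-1])
E
```

```text
bar [201 158  95  16] x384 y-281 70x11 card angle -16.6
bar [211 189  76  15] x406 y-288 57x11 card angle -16.6
[ 0.4902 -0.1897  0.0293] [ 0.9 -0.8  7. ] [-0.979 -0.202  0.003]
[  180   133   167   117 13314] wcard x466 y-194 92x75 84.3deg
bar [207 141 119  59] x446 y-192 70x12 card angle -8.4
bar [205 183  94  32] x470 y-197 56x12 card angle -8.3
```

View pics/j14.png

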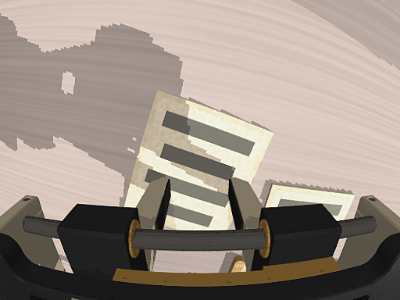

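>>> send_rows([
  {"rotation":[0,0,0],"dp":[0,0,-0.4],"hand":-0.2},
  {"rotation":[0,0,0.88],"dp":[0,0,0],"hand":-0.2},
  {"rotation":[0,0,0.88],"dp":[0,0,0],"hand":-0.2},
  {"rotation":[0,0,0.88],"dp":[0,0,0],"hand":-0.2},
  {"rotation":[0,0,0.88],"dp":[0,0,0],"hand":-0.2},
  {"rotation":[0,0,0],"dp":[0.27,-0.36,0],"hand":-0.2},
  {"rotation":[0,0,0],"dp":[0,0,0.3],"hand":-0.2},
  {"rotation":[0,0,0],"dp":[0,0,0],"hand":-0.2},
])

```text
time: 30.3
tool_pos: [0.4797, -0.1968, 0.0296]
eef_rot: [-0.234, -3.131, -0.002]
contact_force: [-0.1, -0.5, 0.7]
gripper_width: 0.603
grasp_force: 0.0
```

>>> send_rows([
  {"rotation":[0,0,0],"dp":[0,0,0.08],"hand":-0.2},
  {"rotation":[0,0,0],"dp":[0,0,0.04],"hand":-0.2},
  {"rotation":[0,0,0],"dp":[0,0,0],"hand":-0.2},
  {"rotation":[0,0,0],"dp":[0,0,0],"hand":-0.2},
])

```text
time: 30.7
tool_pos: [0.4809, -0.1972, 0.0292]
eef_rot: [0.234, 3.132, -0.001]
contact_force: [-4.1, 1.3, 17.3]
gripper_width: 0.601
grasp_force: 8.9
```

Run:
```python
from h import *
c,s=near_edge('wr15');bars(c,s);print(s['ft_torque'],s['grasp_force'])
```

```text
[ 0.4809 -0.1972  0.0292] [-4.1  1.3 17.3] [-0.989  0.149  0.001]
[  196   156   137    94 10672] wcard x459 y-189 81x59 82.1deg
[ 360  194  111   56 4556] wcard x496 y-85 91x47 89.7deg
bar [195 177 120  20] x447 y-193 70x12 card angle -8.4
[0.4703312  0.88463953 0.01187111] 8.891502540791407
```

>>> send_rows([
  {"rotation":[0,0,-0.21],"dp":[0,0,-0.012],"hand":-0.2},
  {"rotation":[0,0,-0.21],"dp":[0,0.04,0],"hand":-0.2},
  {"rotation":[0,0,-0.21],"dp":[0,0.04,0],"hand":-0.2},
  {"rotation":[0,0,-0.21],"dp":[0,0.04,0],"hand":-0.2},
  {"rotation":[0,0,-0.21],"dp":[0,0.04,0],"hand":-0.2},
  {"rotation":[0,0,-0.21],"dp":[0,0.04,0],"hand":-0.2},
  {"rotation":[0,0,-0.21],"dp":[0,0.04,0],"hand":-0.2},
  {"rotation":[0,0,0],"dp":[0,0,0],"hand":-0.2},
])

```text
time: 31.55
tool_pos: [0.4832, -0.1925, 0.0293]
eef_rot: [0.003, 3.137, -0.005]
contact_force: [1.0, -1.5, 9.2]
gripper_width: 0.6
grasp_force: 4.4
```

Run:
```python
from h import *
c,s=near_edge('wr16');bars(c,s)
```

```text
[ 0.4832 -0.1925  0.0293] [ 1.  -1.5  9.2] [-1.     0.002  0.004]
[  199   152   140    98 11302] wcard x459 y-185 81x62 90.0deg
[ 352  220  111   30 2630] wcard x483 y-85 92x24 85.9deg
bar [199 166 120  32] x446 y-191 70x12 card angle -6.2
```

Run:
```python
from h import *
s=observe();print(R.from_rotvec(s['eef_rot']).as_matrix().round(4),s['contact_force'],s['ft_torque'])
```

```text
[[-1.      0.0023  0.0041]
 [ 0.0023  1.     -0.0029]
 [-0.0041 -0.0029 -1.    ]] [ 0.81026602 -2.47004507  9.09236971] [-0.10004795 -0.07840133  0.00103131]
```

>>> send_rows([
  {"rotation":[0,0,0],"dp":[0,0,-0.2],"hand":-0.2},
  {"rotation":[0,0,0.6],"dp":[0,0,0],"hand":-0.2},
  {"rotation":[0,0,0.5],"dp":[0,-0.08,0],"hand":-0.2},
  {"rotation":[0,0,0],"dp":[0,0,0.2],"hand":-0.2},
  {"rotation":[0,0,0],"dp":[0,0,0.02],"hand":-0.2},
  {"rotation":[0,0,0],"dp":[0,0,0],"hand":-0.2},
])

```text
time: 32.2
tool_pos: [0.4816, -0.1934, 0.0292]
eef_rot: [0.175, 3.135, -0.001]
contact_force: [-4.2, 1.4, 20.4]
gripper_width: 0.598
grasp_force: 10.3
```

Run:
```python
from h import *
s=observe();print(R.from_rotvec(s['eef_rot']).as_matrix().round(4)[2],s['contact_force'],s['ft_torque'])
```

```text
[-1.5e-03 -9.0e-04 -1.0e+00] [-4.15170171  1.40048516 20.41320867] [ 0.51191881  0.79443769 -0.11959126]
```

>>> send_rows([
  {"rotation":[0,0,0],"dp":[0.1,0,-0.02],"hand":-0.2},
  {"rotation":[0,0,-0.18],"dp":[0.3,0,0],"hand":-0.2},
  {"rotation":[0,0,-0.18],"dp":[0.3,0,0],"hand":-0.2},
  {"rotation":[0,0,-0.18],"dp":[0.3,0,0],"hand":-0.2},
  {"rotation":[0,0,-0.18],"dp":[0.3,0,0],"hand":-0.2},
  {"rotation":[0,0,-0.18],"dp":[0.3,0,0],"hand":-0.2},
  {"rotation":[0,0,-0.18],"dp":[0.3,0,0],"hand":-0.2},
  {"rotation":[0,0,0],"dp":[0,0,0],"hand":-0.2},
])

```text
time: 33.0
tool_pos: [0.435, -0.1909, 0.0293]
eef_rot: [0.005, 3.138, -0.004]
contact_force: [-1.1, 0.1, 12.2]
gripper_width: 0.6
grasp_force: 6.6
```

Run:
```python
from h import *
c,s=near_edge('wr17');bars(c,s);print(s['ft_torque'])
```

```text
[ 0.435  -0.1909  0.0293] [-1.1  0.1 12.2] [-1.     0.003  0.004]
[ 186  163  136   87 8007] wcard x421 y-192 81x53 -75.6deg
bar [129 156 179  44] x397 y-216 111x7 card angle 13.5
bar [184 185 116  30] x414 y-200 70x12 card angle 13.2
[0.23862314 0.10438352 0.06177348]
```

>>> send_rows([
  {"rotation":[0,0,0],"dp":[0,0,-0.2],"hand":-0.2},
  {"rotation":[-0.05,0,-0.8],"dp":[-0.28,0,0],"hand":-0.2},
  {"rotation":[0,0,-0.8],"dp":[-0.28,0,0],"hand":-0.2},
  {"rotation":[0,0,-0.7],"dp":[0,0,0],"hand":-0.2},
  {"rotation":[0,0,0],"dp":[0,0,0.18],"hand":-0.2},
  {"rotation":[0,0,0],"dp":[0,0,0.02],"hand":-0.2},
  {"rotation":[0,0,0],"dp":[0,0,0],"hand":-0.2},
  {"rotation":[0,0,0],"dp":[0,0,0],"hand":-0.2},
])

```text
time: 33.85
tool_pos: [0.4483, -0.1892, 0.0293]
eef_rot: [-0.351, 3.12, 0.006]
contact_force: [-3.2, 4.3, 18.5]
gripper_width: 0.601
grasp_force: 9.6
```

Run:
```python
from h import *
s=observe();M=R.from_rotvec(s['eef_rot']).as_matrix();print(s['tool_pos'],M.round(4)[2],M.T@s['contact_force'],M.T@s['ft_torque'])
```

```text
[ 0.44825212 -0.18923139  0.02925638] [-0.0023  0.0037 -1.    ] [  2.09672712   4.93536923 -18.50518217] [-0.29547816  0.36472548  0.04057163]
```

>>> send_rows([
  {"rotation":[-0.05,0,0],"dp":[0,0,-0.025],"hand":-0.2},
  {"rotation":[0,0,0],"dp":[0,0,0],"hand":-0.2},
])

```text
time: 34.05
tool_pos: [0.4482, -0.1894, 0.0294]
eef_rot: [-0.35, 3.121, 0.014]
contact_force: [-2.3, 3.1, 14.2]
gripper_width: 0.599
grasp_force: 7.1
```

```bash
cat >> h.py <<'E'
def bal():
    s=observe();M=R.from_rotvec(s['eef_rot']).as_matrix();F=M.T@s['contact_force'];T=M.T@s['ft_torque'];th=np.degrees(np.arctan2(M[1,0],M[0,0]))
    print('tool',s['tool_pos'].round(4),'theta %.1f'%th,'F',F.round(1),'press y %.4f'%((T[0]+.025*F[1])/F[2]))
E
python3 -c "
from h import *
bal();c,s=near_edge('wr18');bars(c,s)"
```

```text
tool [ 0.4482 -0.1894  0.0294] theta -167.2 F [  1.6   3.7 -14.2] press y 0.0079
[ 0.4482 -0.1894  0.0294] [-2.3  3.1 14.2] [-0.975 -0.222  0.   ]
[  178   153   152    97 10763] wcard x426 y-196 90x61 -76.5deg
bar [191 174 120  21] x414 y-200 70x12 card angle 12.8
```

>>> send_rows([
  {"rotation":[0,0,0.05],"dp":[-0.2,-0.02,0],"hand":-0.2},
  {"rotation":[0,0,0.3],"dp":[-0.2,-0.02,0],"hand":-0.2},
  {"rotation":[0,0,0.36],"dp":[-0.2,-0.02,0],"hand":-0.2},
  {"rotation":[0,0,0.36],"dp":[-0.2,-0.02,0],"hand":-0.2},
  {"rotation":[0,0,0.36],"dp":[-0.2,-0.02,0],"hand":-0.2},
  {"rotation":[0,0,0.36],"dp":[-0.2,-0.02,0],"hand":-0.2},
  {"rotation":[0,0,0.36],"dp":[-0.2,-0.02,0],"hand":-0.2},
  {"rotation":[0,0,0],"dp":[0,0,0],"hand":-0.2},
])

```text
time: 34.9
tool_pos: [0.4836, -0.1881, 0.0295]
eef_rot: [-0.013, 3.141, 0.013]
contact_force: [-1.8, 0.7, 13.4]
gripper_width: 0.6
grasp_force: 6.5
```

```bash
python3 -c "
from h import *
bal();c,s=near_edge('wr19');bars(c,s)"
```

```text
tool [ 0.4836 -0.1881  0.0295] theta -179.5 F [  1.7   0.8 -13.4] press y -0.0134
[ 0.4836 -0.1881  0.0295] [-1.8  0.7 13.4] [-1.    -0.008  0.   ]
[  172    98   286   152 18818] wcard x446 y-137 201x94 87.9deg
bar [169 123 120  60] x430 y-204 70x12 card angle 20.4
bar [194 166  98  49] x452 y-196 58x12 card angle 20.3
```

Press-dragging this card tends to make it swing. I'll push its near edge with both fingertips low over the zinc instead, which squares it up by itself.

>>> send_rows([
  {"rotation":[0.1,0,0],"dp":[0,0,-1],"hand":-0.2},
  {"rotation":[0,0,-0.87],"dp":[0,0,-0.2],"hand":-0.2},
  {"rotation":[0,0,-0.87],"dp":[0,0,0],"hand":-0.2},
  {"rotation":[0,0,-0.87],"dp":[0,0,0],"hand":-0.2},
  {"rotation":[0,0,-0.87],"dp":[0,0,0],"hand":-0.2},
  {"rotation":[0,0,0],"dp":[0.9,0.05,0],"hand":-0.2},
  {"rotation":[0,0,0],"dp":[0.9,0.05,0],"hand":-0.2},
  {"rotation":[0,0,0],"dp":[0.9,0.05,0],"hand":-0.2},
])

```text
time: 35.75
tool_pos: [0.4171, -0.2075, 0.0578]
eef_rot: [0.558, -3.089, -0.002]
contact_force: [-0.5, 0.5, -0.2]
gripper_width: 0.603
grasp_force: 0.0
```

>>> send_rows([
  {"rotation":[0,0,0],"dp":[0.8,0,0],"hand":-0.2},
  {"rotation":[0,0,0],"dp":[0,0,0.5],"hand":-0.2},
  {"rotation":[0,0,0],"dp":[0,0,0.5],"hand":-0.2},
  {"rotation":[0,0,0],"dp":[0,0,0],"hand":-0.2},
  {"rotation":[0,0,0],"dp":[0,0,0],"hand":-0.2},
])

```text
time: 36.25
tool_pos: [0.3991, -0.2145, 0.0331]
eef_rot: [0.558, -3.09, -0.002]
contact_force: [0.4, 0.8, 0.3]
gripper_width: 0.599
grasp_force: 0.0
```

```bash
python3 -c "
from h import *
bal();c,s=near_edge('wr20');bars(c,s);print(R.from_rotvec(s['eef_rot']).as_matrix()[2]);cards(snap('top','top20'))"
```

```text
tool [ 0.3991 -0.2145  0.0331] theta -159.5 F [-0.7  0.6 -0.3] press y 0.3161
[ 0.3991 -0.2145  0.0331] [0.4 0.8 0.3] [-0.937 -0.35  -0.002]
[ 215    0  165   64 5600] wcard x271 y-234 97x41 -65.7deg
[ 0.00184526  0.00166339 -0.99999691]
card x613 y58  126x98 long axis 89.4 deg
card x528 y-81  102x87 long axis -0.8 deg
```

>>> send_rows([
  {"rotation":[0,0,0],"dp":[0,0,0.25],"hand":-0.2},
  {"rotation":[0,0,0],"dp":[0,0,0],"hand":-0.2},
  {"rotation":[0,0,0],"dp":[-0.2,0,0],"hand":-0.2},
  {"rotation":[0,0,0],"dp":[-0.2,0,0],"hand":-0.2},
  {"rotation":[0,0,0],"dp":[-0.2,0,0],"hand":-0.2},
  {"rotation":[0,0,0],"dp":[0,0,0],"hand":-0.2},
])

```text
time: 36.95
tool_pos: [0.4144, -0.2096, 0.0273]
eef_rot: [0.56, -3.091, 0.001]
contact_force: [0.6, 0.4, -0.6]
gripper_width: 0.598
grasp_force: 0.0
```

```bash
python3 -c "
from h import *
bal()"
```

```text
tool [ 0.4144 -0.2096  0.0273] theta -159.5 F [-0.7  0.2  0.6] press y -0.0758
```

>>> send_rows([
  {"rotation":[0,0,0.45],"dp":[-0.21,0.05,0],"hand":-0.2},
  {"rotation":[0,0,0.45],"dp":[-0.21,0.05,0],"hand":-0.2},
  {"rotation":[0,0,0.45],"dp":[-0.21,0.05,0],"hand":-0.2},
  {"rotation":[0,0,0.45],"dp":[-0.21,0.05,0],"hand":-0.2},
  {"rotation":[0,0,0.45],"dp":[-0.21,0.05,0],"hand":-0.2},
  {"rotation":[0,0,0.45],"dp":[-0.21,0.05,0],"hand":-0.2},
  {"rotation":[0,0,0.45],"dp":[-0.21,0.05,0],"hand":-0.2},
  {"rotation":[0,0,0.42],"dp":[-0.21,0.05,0],"hand":-0.2},
])

```text
time: 37.75
tool_pos: [0.4527, -0.1914, 0.0271]
eef_rot: [-0.001, -3.14, 0.0]
contact_force: [0.2, -0.5, -0.0]
gripper_width: 0.6
grasp_force: 0.1
```

```bash
python3 -c "
from h import *
bal()
print('side0');cards(dict(np.load('pics/side0.npz')))
print('now');cards(snap('side','side21'));print('top');cards(snap('top','top21'))"
```

```text
tool [ 0.4527 -0.1914  0.0271] theta 180.0 F [-0.2 -0.5  0. ] press y -3.0489
side0
card x427 y86  79x59 long axis 1.6 deg
now
card x615 y35  80x51 long axis 3.8 deg
top
card x613 y67  144x98 long axis 89.2 deg
card x530 y-72  100x69 long axis -0.8 deg
```

>>> send_rows([
  {"rotation":[0,0,0],"dp":[-0.3,0,0],"hand":-0.2},
  {"rotation":[0,0,0],"dp":[-0.3,0,0],"hand":-0.2},
  {"rotation":[0,0,0],"dp":[-0.3,0,0],"hand":-0.2},
  {"rotation":[0,0,0],"dp":[-0.3,0,0],"hand":-0.2},
  {"rotation":[0,0,0],"dp":[-0.3,0,0],"hand":-0.2},
  {"rotation":[0,0,0],"dp":[0,0,0],"hand":-0.2},
])

```text
time: 38.45
tool_pos: [0.4913, -0.1918, 0.0272]
eef_rot: [0.002, -3.142, 0.001]
contact_force: [0.1, -0.3, 0.4]
gripper_width: 0.6
grasp_force: 0.0
```

```bash
cat >> h.py <<'E'
def tbars(c,x0=.38,x1=.68,y0=-.3,y1=.25):
    f=c['frame'].astype(np.float32);g=cv2.resize(f.mean(2),None,fx=4,fy=4,interpolation=cv2.INTER_CUBIC)
    m=(cv2.adaptiveThreshold(np.clip(g,0,255).astype(np.uint8),255,cv2.ADAPTIVE_THRESH_MEAN_C,cv2.THRESH_BINARY_INV,101,12)>0).astype(np.uint8)
    fl=192/np.tan(np.radians(c['fov_y'])/2);E=c['extrinsics'];n,l,st,_=cv2.connectedComponentsWithStats(m)
    for i in range(1,n):
        if not 150<st[i,4]<6000:continue
        k=np.argwhere(l==i)[:,::-1]/4-.375
        d=np.c_[(k[:,0]-c['cx'])/fl,-(k[:,1]-c['cy'])/fl,-np.ones(len(k))]@E[:3,:3].T;w=E[:3,3]+d*((.004-E[2,3])/d[:,2:])
        (x,y),(a,b),t=cv2.minAreaRect(w[:,:2].astype(np.float32)*1000)
        if b>a:a,b,t=b,a,t+90
        if 48<a<78 and 8<b<18 and x0<x/1e3<x1 and y0<y/1e3<y1:print('tbar x%.0f y%.0f %.0fx%.0f ang %.1f'%(x,y,a,b,(t+180)%180-90))
E
python3 -c "
from h import *
bal();c=snap('top','top22');tbars(c)
f=192/np.tan(np.radians(c['fov_y'])/2)"
```

```text
tool [ 0.4913 -0.1918  0.0272] theta -179.9 F [-0.1 -0.3 -0.4] press y 0.1315
tbar x652 y152 59x14 ang -0.8
tbar x652 y36 55x9 ang -0.8
tbar x628 y36 73x12 ang -2.2
tbar x628 y153 69x12 ang -0.8
tbar x604 y153 57x13 ang -0.8
tbar x604 y37 55x10 ang -0.8
tbar x580 y153 69x15 ang -0.8
tbar x580 y37 69x11 ang 0.0
tbar x566 y-80 57x11 ang -0.8
tbar x518 y-77 49x11 ang 1.2
tbar x494 y-77 59x11 ang -0.8
```

>>> send_rows([
  {"rotation":[0,0,0],"dp":[-0.3,0,0],"hand":-0.2},
  {"rotation":[0,0,0],"dp":[-0.3,0,0],"hand":-0.2},
  {"rotation":[0,0,0],"dp":[-0.3,0,0],"hand":-0.2},
  {"rotation":[0,0,0],"dp":[-0.3,0,0],"hand":-0.2},
  {"rotation":[0,0,0],"dp":[-0.3,0,0],"hand":-0.2},
  {"rotation":[0,0,0],"dp":[0,0,0],"hand":-0.2},
])

```text
time: 39.1
tool_pos: [0.5288, -0.1918, 0.0272]
eef_rot: [0.002, -3.142, 0.001]
contact_force: [-0.3, -0.3, -0.1]
gripper_width: 0.6
grasp_force: 0.0
```

>>> send_rows([
  {"rotation":[0,0,0],"dp":[-0.3,0,0],"hand":-0.2},
  {"rotation":[0,0,0],"dp":[-0.3,0,0],"hand":-0.2},
  {"rotation":[0,0,0],"dp":[-0.1,0,0],"hand":-0.2},
  {"rotation":[0,0,0],"dp":[-0.1,0,0],"hand":-0.2},
  {"rotation":[0,0,0],"dp":[0,0,0],"hand":-0.2},
  {"rotation":[0,0,0],"dp":[0,0,0],"hand":-0.2},
])

```text
time: 39.7
tool_pos: [0.5473, -0.1915, 0.027]
eef_rot: [0.001, -3.14, -0.0]
contact_force: [-0.2, 0.3, 0.2]
gripper_width: 0.604
grasp_force: 0.0
```

```bash
python3 -c "
from h import *
bal();c=snap('top','top23');tbars(c,y1=0)"
```

```text
tool [ 0.5473 -0.1915  0.027 ] theta -180.0 F [ 0.2  0.3 -0.2] press y 0.2425
tbar x566 y-78 51x10 ang -0.8
tbar x518 y-80 55x11 ang -0.8
tbar x495 y-81 66x11 ang -0.8
```

>>> send_rows([
  {"rotation":[0,0,0],"dp":[-0.1,0,0],"hand":-0.2},
  {"rotation":[0,0,0],"dp":[-0.08,0,0],"hand":-0.2},
  {"rotation":[0,0,0],"dp":[-0.06,0,0],"hand":-0.2},
  {"rotation":[0,0,0],"dp":[0,0,0],"hand":-0.2},
  {"rotation":[0,0,0],"dp":[0,0,0],"hand":-0.2},
])

```text
time: 40.25
tool_pos: [0.5525, -0.1915, 0.0268]
eef_rot: [0.001, -3.138, -0.0]
contact_force: [-5.1, -1.3, 3.0]
gripper_width: 0.6
grasp_force: 2.6
```

>>> send_rows([
  {"rotation":[0,0,0],"dp":[-0.04,0,0],"hand":-0.2},
  {"rotation":[0,0,0],"dp":[0,0,0],"hand":-0.2},
])

```text
time: 40.45
tool_pos: [0.5527, -0.1914, 0.0267]
eef_rot: [0.002, -3.137, -0.001]
contact_force: [-8.0, -1.4, 3.8]
gripper_width: 0.598
grasp_force: 3.8
```

>>> send_rows([
  {"rotation":[0,0,0],"dp":[-0.04,0,0],"hand":-0.2},
  {"rotation":[0,0,0],"dp":[0,0,0],"hand":-0.2},
])

```text
time: 40.65
tool_pos: [0.5528, -0.1913, 0.0265]
eef_rot: [0.002, -3.135, -0.001]
contact_force: [-9.8, -2.1, 5.0]
gripper_width: 0.6
grasp_force: 5.1
```

>>> send_rows([
  {"rotation":[0,0,0],"dp":[0.28,0,0],"hand":-0.2},
  {"rotation":[0,0,0],"dp":[0,0,-1],"hand":-0.2},
  {"rotation":[0,0,0],"dp":[0.75,0.9,0],"hand":-0.2},
  {"rotation":[0,0,0],"dp":[0.75,0.9,0],"hand":-0.2},
  {"rotation":[0,0,0],"dp":[0.75,0.9,0],"hand":-0.2},
  {"rotation":[0,0,0],"dp":[0.75,0.9,0],"hand":-0.2},
  {"rotation":[0,0,0],"dp":[0.75,0.9,0],"hand":-0.2},
  {"rotation":[0,0,0],"dp":[0,0,0],"hand":-0.2},
])

```text
time: 41.45
tool_pos: [0.4521, -0.0762, 0.0519]
eef_rot: [0.003, -3.139, -0.003]
contact_force: [0.5, -0.7, 1.0]
gripper_width: 0.601
grasp_force: 0.0
```

```bash
python3 -c "
from h import *
bal();c=snap('top','top24');tbars(c);cards(c)"
```

```text
tool [ 0.4521 -0.0762  0.0519] theta -179.9 F [-0.5 -0.7 -1. ] press y 0.0181
tbar x652 y-193 54x8 ang -0.8
tbar x652 y152 59x12 ang -0.8
tbar x652 y36 55x9 ang 0.0
tbar x628 y-193 71x14 ang 0.3
tbar x628 y34 76x12 ang -0.8
tbar x627 y153 68x12 ang -0.8
tbar x605 y-192 57x13 ang -0.8
tbar x604 y153 57x12 ang -0.8
tbar x603 y37 55x10 ang -0.8
tbar x581 y-194 66x10 ang -0.8
tbar x580 y37 69x12 ang 0.7
tbar x580 y152 69x13 ang -0.8
tbar x526 y173 64x18 ang -35.6
card x615 y-193  100x79 long axis -2.3 deg
card x613 y84  155x98 long axis 89.2 deg
```

>>> send_rows([
  {"rotation":[0,0,0],"dp":[0,-0.11,0.5],"hand":-0.2},
  {"rotation":[0,0,0],"dp":[0,0,0.48],"hand":-0.2},
  {"rotation":[0,0,0],"dp":[0,0,0],"hand":-0.2},
  {"rotation":[0,0,0],"dp":[-0.3,0,0],"hand":-0.2},
  {"rotation":[0,0,0],"dp":[-0.3,0,0],"hand":-0.2},
  {"rotation":[0,0,0],"dp":[-0.3,0,0],"hand":-0.2},
  {"rotation":[0,0,0],"dp":[-0.3,0,0],"hand":-0.2},
  {"rotation":[0,0,0],"dp":[0,0,0],"hand":-0.2},
])

```text
time: 42.3
tool_pos: [0.4864, -0.0821, 0.028]
eef_rot: [-0.002, 3.141, -0.001]
contact_force: [-0.1, 0.3, -0.3]
gripper_width: 0.601
grasp_force: 0.0
```

>>> send_rows([
  {"rotation":[0,0,0],"dp":[-0.3,0,0],"hand":-0.2},
  {"rotation":[0,0,0],"dp":[-0.3,0,0],"hand":-0.2},
  {"rotation":[0,0,0],"dp":[-0.3,0,0],"hand":-0.2},
  {"rotation":[0,0,0],"dp":[-0.3,0,0],"hand":-0.2},
  {"rotation":[0,0,0],"dp":[0,0,0],"hand":-0.2},
])

```text
time: 42.8
tool_pos: [0.5161, -0.0821, 0.0277]
eef_rot: [-0.002, 3.141, -0.001]
contact_force: [0.1, -0.1, -0.4]
gripper_width: 0.6
grasp_force: 0.0
```

>>> send_rows([
  {"rotation":[0,0,0],"dp":[-0.3,0,0],"hand":-0.2},
  {"rotation":[0,0,0],"dp":[-0.3,0,0],"hand":-0.2},
  {"rotation":[0,0,0],"dp":[-0.3,0,0],"hand":-0.2},
  {"rotation":[0,0,0],"dp":[-0.2,0,0],"hand":-0.2},
  {"rotation":[0,0,0],"dp":[-0.1,0,0],"hand":-0.2},
  {"rotation":[0,0,0],"dp":[0,0,0],"hand":-0.2},
])

```text
time: 43.4
tool_pos: [0.545, -0.0818, 0.0275]
eef_rot: [0.001, -3.141, 0.0]
contact_force: [-0.1, 0.1, 0.2]
gripper_width: 0.601
grasp_force: 0.0
```

>>> send_rows([
  {"rotation":[0,0,0],"dp":[-0.1,0,0],"hand":-0.2},
  {"rotation":[0,0,0],"dp":[-0.1,0,0],"hand":-0.2},
  {"rotation":[0,0,0],"dp":[-0.1,0,0],"hand":-0.2},
  {"rotation":[0,0,0],"dp":[-0.05,0,0],"hand":-0.2},
  {"rotation":[0,0,0],"dp":[0,0,0],"hand":-0.2},
  {"rotation":[0,0,0],"dp":[0,0,0],"hand":-0.2},
])

```text
time: 44.0
tool_pos: [0.5524, -0.0817, 0.0273]
eef_rot: [0.001, -3.138, -0.0]
contact_force: [-4.4, -0.2, 1.7]
gripper_width: 0.601
grasp_force: 2.4
```

```bash
python3 -c "
from h import *
bal();c=snap('top','top25');tbars(c,x0=.54)"
```

```text
tool [ 0.5524 -0.0817  0.0273] theta -180.0 F [ 4.4 -0.2 -1.6] press y -0.1259
tbar x652 y151 59x12 ang -0.8
tbar x652 y36 55x10 ang -0.8
tbar x628 y37 71x11 ang -2.2
tbar x628 y153 68x11 ang -0.8
tbar x604 y153 57x12 ang -0.8
tbar x604 y37 54x10 ang -0.8
tbar x580 y152 69x13 ang -0.8
tbar x580 y45 53x10 ang -0.8
```

>>> send_rows([
  {"rotation":[0,0,0],"dp":[-0.05,0,0],"hand":-0.2},
  {"rotation":[0,0,0],"dp":[0,0,0],"hand":-0.2},
  {"rotation":[0,0,0],"dp":[0.4,0,0],"hand":-0.2},
  {"rotation":[0,0,0],"dp":[0.6,0,0],"hand":-0.2},
  {"rotation":[0,0,0.5],"dp":[0,0,-1],"hand":-1},
  {"rotation":[0,0,1],"dp":[0,0,-1],"hand":-1},
  {"rotation":[0,0,1],"dp":[0,0,-1],"hand":-1},
  {"rotation":[0,0,1],"dp":[0,0,-1],"hand":-1},
])

```text
time: 44.85
tool_pos: [0.5304, -0.0818, 0.1289]
eef_rot: [0.552, 3.091, -0.0]
contact_force: [0.6, 0.4, 0.3]
gripper_width: 0.897
grasp_force: 0.0
```

>>> send_rows([
  {"rotation":[0,0,1],"dp":[0,0,-1],"hand":-1},
  {"rotation":[0,0,1],"dp":[0,0,-1],"hand":-1},
  {"rotation":[0,0,1],"dp":[0,0,-1],"hand":-1},
  {"rotation":[0,0,1],"dp":[0,0,-1],"hand":-1},
  {"rotation":[0,0,1],"dp":[0,0,-1],"hand":-1},
  {"rotation":[0,0,1],"dp":[0,0,0],"hand":-1},
  {"rotation":[0,0,1],"dp":[0,0,0],"hand":-1},
  {"rotation":[0,0,1],"dp":[0,0,0],"hand":-1},
])

```text
time: 45.65
tool_pos: [0.5306, -0.0817, 0.2532]
eef_rot: [1.712, 2.632, 0.001]
contact_force: [-0.5, -0.7, -0.5]
gripper_width: 1.001
grasp_force: 0.0
```

>>> send_rows([
  {"rotation":[0,0,1],"dp":[0,0,0],"hand":-1},
  {"rotation":[0,0,1],"dp":[0,0,0],"hand":-1},
  {"rotation":[0,0,1],"dp":[0,0,0],"hand":-1},
  {"rotation":[0,0,1],"dp":[0,0,0],"hand":-1},
  {"rotation":[0,0,0.21],"dp":[0,0,0],"hand":-1},
  {"rotation":[0,0,0],"dp":[0,0,0],"hand":-1},
])

```text
time: 46.25
tool_pos: [0.5302, -0.0818, 0.2527]
eef_rot: [2.219, 2.224, -0.0]
contact_force: [-0.1, -0.2, -0.6]
gripper_width: 0.999
grasp_force: 0.0
```

```bash
python3 -c "
from h import *
bal();c=snap('top','top26');tbars(c,x0=.54)
P=pts(c);Q=P[90:180,190:390].reshape(-1,3);b=Q[(Q[:,2]>.135)&(Q[:,2]<.172)&(abs(Q[:,1]+.02)<.2)];print('bail',len(b),np.median(b,0),b[:,0].min(),b[:,0].max())
s=observe();w=snap('wrist','wr26')"
```

```text
tool [ 0.5302 -0.0818  0.2527] theta 90.1 F [-0.2 -0.1  0.6] press y 0.1914
tbar x653 y152 59x14 ang -0.6
tbar x652 y36 55x10 ang 0.1
tbar x628 y36 71x12 ang -2.2
tbar x628 y152 69x12 ang -0.8
tbar x604 y153 57x12 ang -0.8
tbar x604 y37 55x10 ang -0.8
tbar x580 y152 69x13 ang -0.8
tbar x580 y37 69x10 ang -0.8
bail 710 [0.69232153 0.03153519 0.15950405] 0.6697360713253391 0.7073725661778115
```

>>> send_rows([
  {"rotation":[0,0,0],"dp":[0.35,0.93,0],"hand":-1},
  {"rotation":[0,0,0],"dp":[0.35,0.93,0],"hand":-1},
  {"rotation":[0,0,0],"dp":[0.35,0.93,0],"hand":-1},
  {"rotation":[0,0,0],"dp":[0.35,0.93,0],"hand":-1},
  {"rotation":[0,0,0],"dp":[0.35,0.93,0],"hand":-1},
  {"rotation":[0,0,0],"dp":[0.35,0.93,0],"hand":-1},
  {"rotation":[0,0,0],"dp":[0.35,0.93,0],"hand":-1},
  {"rotation":[0,0,0],"dp":[0,0,0],"hand":-1},
])

```text
time: 47.15
tool_pos: [0.6946, -0.0193, 0.2511]
eef_rot: [-2.217, -2.224, 0.0]
contact_force: [-0.1, -0.3, 0.1]
gripper_width: 1.006
grasp_force: 0.0
```

```bash
cat >> h.py <<'E'
def wbars(c,s):
    f=cv2.cvtColor(c['frame'],cv2.COLOR_RGB2GRAY);m=(cv2.adaptiveThreshold(f,255,cv2.ADAPTIVE_THRESH_MEAN_C,cv2.THRESH_BINARY_INV,51,12)>0).astype(np.uint8)
    n,l,st,_=cv2.connectedComponentsWithStats(m)
    for i in range(1,n):
        if not 150<st[i,4]<8000:continue
        w=wray(c,s,np.argwhere(l==i)[:,::-1].astype(float))[:,:2].astype(np.float32)*1000
        (x,y),(a,b),t=cv2.minAreaRect(w)
        if b>a:a,b,t=b,a,t+90
        if 48<a<78 and 8<b<18:print('wbar x%.0f y%.0f %.0fx%.0f ang %.1f'%(x,y,a,b,(t+180)%180-90))
E
python3 -c "
from h import *
bal();s=observe();w=snap('wrist','wr27');wbars(w,s);wbars(dict(np.load('pics/wr26.npz')),dict(tool_pos=np.array([.5302,-.0818,.2527]),eef_rot=np.array([2.219,2.224,0])))
c=snap('top','top27');tbars(c,x0=.54,y1=0)"
```

```text
tool [ 0.6946 -0.0193  0.2511] theta 90.2 F [-0.3 -0.1 -0.1] press y -0.4702
wbar x627 y151 69x11 ang 0.7
wbar x580 y151 70x13 ang 0.6
wbar x604 y151 57x11 ang 0.8
wbar x628 y35 70x12 ang -1.3
wbar x579 y36 69x12 ang -0.5
wbar x604 y36 56x12 ang -0.2
wbar x651 y35 57x10 ang -0.7
wbar x627 y-84 71x13 ang 0.4
wbar x604 y-83 57x14 ang 1.3
wbar x652 y-84 57x11 ang 0.6
wbar x652 y-187 70x10 ang 1.3
wbar x628 y-193 68x13 ang 0.5
wbar x604 y-194 55x11 ang -1.0
wbar x579 y36 69x12 ang 0.5
wbar x627 y35 70x14 ang -1.8
wbar x603 y35 56x11 ang 0.7
wbar x651 y35 56x11 ang 1.0
wbar x580 y-84 69x12 ang 0.2
wbar x627 y-83 70x13 ang 0.3
wbar x604 y-83 56x12 ang 0.7
wbar x652 y-84 57x12 ang -0.1
wbar x628 y-193 70x13 ang 0.2
wbar x580 y-194 69x12 ang 0.6
wbar x604 y-194 56x11 ang 0.1
tbar x652 y-194 52x8 ang -0.8
tbar x628 y-194 70x13 ang 0.4
tbar x604 y-192 56x11 ang -0.8
tbar x580 y-194 67x10 ang -0.8
```

All four cards are home (bar rows at 580/604/628/652 in every bay). Next I'll grip the roller and close the bail.

>>> send_rows([
  {"rotation":[0,0,0],"dp":[0,0,1],"hand":-1},
  {"rotation":[0,0,0],"dp":[0,0,1],"hand":-1},
  {"rotation":[0,0,0],"dp":[0,0,1],"hand":-0.5},
  {"rotation":[0,0,0],"dp":[0,0,0.5],"hand":0},
  {"rotation":[0,0,0],"dp":[0,0,0],"hand":1},
  {"rotation":[0,0,0],"dp":[0,0,0],"hand":1},
  {"rotation":[0,0,0],"dp":[0,0,0],"hand":1},
  {"rotation":[0,0,0],"dp":[0,0,0],"hand":1},
])

```text
time: 48.05
tool_pos: [0.6933, -0.0206, 0.1665]
eef_rot: [2.22, 2.221, 0.001]
contact_force: [0.0, -0.0, -0.2]
gripper_width: 0.534
grasp_force: 0.0
```

>>> send_rows([
  {"rotation":[0,0,0],"dp":[0,0,0],"hand":1},
  {"rotation":[0,0,0],"dp":[0,0,0],"hand":1},
  {"rotation":[0,0,0],"dp":[0,0,0],"hand":1},
  {"rotation":[0,0,0],"dp":[0,0,0],"hand":1},
  {"rotation":[0,0,0],"dp":[0,0,0],"hand":1},
])

```text
time: 48.55
tool_pos: [0.6935, -0.0204, 0.1654]
eef_rot: [2.22, 2.221, 0.001]
contact_force: [2.9, 0.5, 0.3]
gripper_width: 0.209
grasp_force: 15.0
```

```bash
python3 -c "
from h import *
print(observe()['tool_pos'],observe()['gripper_width'],observe()['contact_force'])
c=dict(np.load('pics/top26.npz'));P=pts(c)
# hook peg/arm from unobstructed top view
H=P[140:205,170:215].reshape(-1,3);k=H[(H[:,2]>.030)&(H[:,2]<.075)&(H[:,1]>.219)&(H[:,0]>.5)&(H[:,0]<.63)]
t=k[k[:,2]>.055];print('peg',len(t),t.mean(0).round(4) if len(t) else '',t.round(3))
a=k[k[:,2]<=.055];print('arm',len(a),a.min(0),a.max(0))"
```

```text
[ 0.69353358 -0.02044439  0.16543294] 0.2094967414605699 [2.88737804 0.49074335 0.34083154]
peg 12 [0.5461 0.2301 0.0642] [[0.55  0.233 0.067]
 [0.549 0.23  0.069]
 [0.551 0.228 0.061]
 [0.547 0.233 0.067]
 [0.547 0.23  0.067]
 [0.547 0.228 0.068]
 [0.544 0.233 0.067]
 [0.544 0.23  0.07 ]
 [0.544 0.228 0.065]
 [0.546 0.226 0.055]
 [0.543 0.231 0.059]
 [0.543 0.229 0.056]]
arm 102 [0.54219192 0.22504689 0.03005292] [0.60246807 0.26592976 0.05258324]
```

>>> send_rows([
  {"rotation":[0,0,0],"dp":[0,-0.784,-0.05],"hand":1},
  {"rotation":[0,0,0],"dp":[0,-0.782,0.07],"hand":1},
  {"rotation":[0,0,0],"dp":[0,-0.757,0.19],"hand":1},
  {"rotation":[0,0,0],"dp":[0,-0.722,0.307],"hand":1},
  {"rotation":[0,0,0],"dp":[0,-0.667,0.415],"hand":1},
  {"rotation":[0,0,0],"dp":[0,-0.594,0.515],"hand":1},
  {"rotation":[0,0,0],"dp":[0,0,0],"hand":1},
], newtons=15)

```text
time: 49.25
tool_pos: [0.5828, -0.0203, 0.1274]
eef_rot: [-2.219, -2.22, 0.004]
contact_force: [1.2, -0.4, -4.9]
gripper_width: 0.212
grasp_force: 15.0
```

>>> send_rows([
  {"rotation":[0,0,0],"dp":[0,-0.507,0.6],"hand":1},
  {"rotation":[0,0,0],"dp":[0,-0.407,0.672],"hand":1},
  {"rotation":[0,0,0],"dp":[0,-0.296,0.722],"hand":1},
  {"rotation":[0,0,0],"dp":[0,-0.182,0.764],"hand":1},
  {"rotation":[0,0,0],"dp":[0,0,0],"hand":1},
  {"rotation":[0,0,0],"dp":[0,0,0],"hand":1},
])

```text
time: 49.85
tool_pos: [0.5508, -0.0204, 0.0595]
eef_rot: [-2.22, -2.221, 0.001]
contact_force: [4.4, 1.9, -4.9]
gripper_width: 0.211
grasp_force: 15.0
```

>>> send_rows([
  {"rotation":[0,0,0],"dp":[0,-0.04,0.4],"hand":1},
  {"rotation":[0,0,0],"dp":[0,-0.02,0.3],"hand":1},
  {"rotation":[0,0,0],"dp":[0,0,0],"hand":1},
  {"rotation":[0,0,0],"dp":[0,0,0],"hand":1},
])

```text
time: 50.25
tool_pos: [0.5493, -0.0204, 0.0419]
eef_rot: [2.221, 2.222, 0.0]
contact_force: [4.1, 1.8, -2.8]
gripper_width: 0.214
grasp_force: 15.0
```

>>> send_rows([
  {"rotation":[0,0,0],"dp":[0,0,0.06],"hand":1},
  {"rotation":[0,0,0],"dp":[0,0,0.06],"hand":1},
  {"rotation":[0,0,0],"dp":[0,0,0],"hand":1},
])

```text
time: 50.55
tool_pos: [0.5492, -0.0205, 0.0394]
eef_rot: [2.221, 2.222, 0.0]
contact_force: [4.4, 3.4, -1.3]
gripper_width: 0.213
grasp_force: 15.0
```

>>> send_rows([
  {"rotation":[0,0,0],"dp":[0,0,0.04],"hand":1},
  {"rotation":[0,0,0],"dp":[0,0,0],"hand":1},
])

```text
time: 50.75
tool_pos: [0.5492, -0.0205, 0.0386]
eef_rot: [2.221, 2.222, 0.0]
contact_force: [4.3, 3.2, 2.0]
gripper_width: 0.21
grasp_force: 15.0
```

Push a little more until the stop answers.

>>> send_rows([
  {"rotation":[0,0,0],"dp":[0,0,0.04],"hand":1},
  {"rotation":[0,0,0],"dp":[0,0,0.04],"hand":1},
  {"rotation":[0,0,0],"dp":[0,0,0],"hand":1},
])

```text
time: 51.05
tool_pos: [0.5493, -0.0205, 0.0381]
eef_rot: [2.22, 2.221, 0.001]
contact_force: [1.0, 3.8, 13.9]
gripper_width: 0.211
grasp_force: 15.0
```

>>> send_rows([
  {"rotation":[0,0,0],"dp":[0,0,0.04],"hand":1},
  {"rotation":[0,0,0],"dp":[0,0,0],"hand":1},
])

```text
time: 51.25
tool_pos: [0.5493, -0.0207, 0.0378]
eef_rot: [2.22, 2.221, 0.0]
contact_force: [-1.9, 3.4, 18.4]
gripper_width: 0.209
grasp_force: 15.0
```

>>> send_rows([
  {"rotation":[0,0,0],"dp":[0,0,-0.05],"hand":0},
  {"rotation":[0,0,0],"dp":[0,0,0],"hand":0},
  {"rotation":[0,0,0],"dp":[0,0,0],"hand":0},
  {"rotation":[0,0,0],"dp":[0,0,0],"hand":0},
  {"rotation":[0,0,0],"dp":[0,0,-1],"hand":0},
  {"rotation":[0,0,0],"dp":[0,0,-1],"hand":0},
  {"rotation":[0,0,0],"dp":[0,0,-1],"hand":0},
  {"rotation":[0,0,0],"dp":[0,0,-1],"hand":0},
])

```text
time: 52.05
tool_pos: [0.548, -0.0206, 0.137]
eef_rot: [-2.22, -2.22, 0.003]
contact_force: [0.3, -0.1, 0.4]
gripper_width: 0.501
grasp_force: 0.0
```

>>> send_rows([
  {"rotation":[0,0,0],"dp":[1,0,0],"hand":0},
  {"rotation":[0,0,0],"dp":[1,0,0],"hand":0},
  {"rotation":[0,0,0],"dp":[1,0,0],"hand":0},
  {"rotation":[0,0,0],"dp":[1,0,0],"hand":0},
  {"rotation":[0,0,0],"dp":[1,0,0],"hand":0},
  {"rotation":[0,0,0],"dp":[0,0,0],"hand":0},
  {"rotation":[0,0,0],"dp":[0,0,0],"hand":0},
])

```text
time: 52.75
tool_pos: [0.5481, 0.1045, 0.1361]
eef_rot: [-2.218, -2.223, 0.003]
contact_force: [-0.5, -0.3, -0.2]
gripper_width: 0.499
grasp_force: 0.0
```

```bash
python3 -c "
from h import *
bal();c=snap('top','top30');P=pts(c);f=c['frame']
Q=P[165:200,195:390].reshape(-1,3)
for y in(.17,.1,-.1,-.15,-.22):
    k=Q[(abs(Q[:,1]-y)<.02)&(Q[:,2]>.02)&(Q[:,2]<.06)&(Q[:,0]<.57)];print(y,len(k),k.mean(0).round(4) if len(k) else '',k[:,2].max() if len(k) else '')
H=P[140:205,170:215].reshape(-1,3);t=H[(H[:,2]>.058)&(H[:,2]<.072)&(H[:,1]>.2)&(H[:,0]>.5)&(H[:,0]<.63)];print('peg',len(t),t.mean(0).round(4) if len(t) else '')
tbars(c,x0=.54);w=snap('wrist','wr30')
"
```

```text
tool [0.5481 0.1045 0.1361] theta 90.1 F [-0.3 -0.5  0.2] press y 0.3446
0.17 20 [0.5499 0.1645 0.0345] 0.03932340879334473
0.1 0  
-0.1 42 [ 0.5505 -0.0995  0.034 ] 0.039471420687433145
-0.15 42 [ 0.55   -0.1508  0.0328] 0.03872976019926644
-0.22 35 [ 0.551  -0.2206  0.0344] 0.040096520517225676
peg 9 [0.5458 0.2307 0.0674]
tbar x652 y-193 55x10 ang 0.1
tbar x652 y-82 56x10 ang 0.2
tbar x628 y-193 68x10 ang -0.8
tbar x628 y-83 68x10 ang -0.8
tbar x604 y-193 56x10 ang -0.8
tbar x604 y-82 56x10 ang -0.8
tbar x580 y-193 67x10 ang -0.8
tbar x580 y-83 66x10 ang -0.8
```

>>> send_rows([
  {"rotation":[0,0,0],"dp":[1,-0.02,0],"hand":0},
  {"rotation":[0,0,0],"dp":[1,-0.02,0],"hand":0},
  {"rotation":[0,0,0],"dp":[1,-0.02,0],"hand":0},
  {"rotation":[0,0,0],"dp":[1,-0.02,0],"hand":0},
  {"rotation":[0,0,0],"dp":[1,0,0],"hand":0},
  {"rotation":[0,0,0],"dp":[0,0,1],"hand":0},
  {"rotation":[0,0,0],"dp":[0,0,1],"hand":0},
  {"rotation":[0,0,0],"dp":[0,0,0.35],"hand":0},
])

```text
time: 53.65
tool_pos: [0.545, 0.2281, 0.0754]
eef_rot: [-2.22, -2.219, 0.007]
contact_force: [-0.3, 0.3, 0.4]
gripper_width: 0.496
grasp_force: 0.0
```

>>> send_rows([
  {"rotation":[0,0,0],"dp":[0,0,0],"hand":1},
  {"rotation":[0,0,0],"dp":[0,0,0],"hand":1},
  {"rotation":[0,0,0],"dp":[0,0,0],"hand":1},
  {"rotation":[0,0,0],"dp":[0,0,0],"hand":1},
  {"rotation":[0,0,0],"dp":[0,0,0],"hand":1},
  {"rotation":[0,0,0],"dp":[0,0,0],"hand":1},
], newtons=4)

```text
time: 54.25
tool_pos: [0.5462, 0.2293, 0.0785]
eef_rot: [-2.22, -2.222, 0.002]
contact_force: [-2.0, -1.3, 4.7]
gripper_width: 0.105
grasp_force: 4.0
```

>>> send_rows([
  {"rotation":[0,0,0],"dp":[0,0,-0.04],"hand":1},
  {"rotation":[0,0,0],"dp":[-0.18,0.12,0],"hand":1},
  {"rotation":[0,0,0],"dp":[-0.18,0.12,0],"hand":1},
  {"rotation":[0,0,0],"dp":[-0.15,0.16,0],"hand":1},
  {"rotation":[0,0,0],"dp":[-0.15,0.16,0],"hand":1},
  {"rotation":[0,0,0],"dp":[-0.11,0.19,0],"hand":1},
  {"rotation":[0,0,0],"dp":[-0.11,0.19,0],"hand":1},
  {"rotation":[0,0,0],"dp":[0,0,0],"hand":1},
])

```text
time: 55.05
tool_pos: [0.571, 0.2066, 0.0787]
eef_rot: [2.221, 2.221, -0.001]
contact_force: [-1.3, -4.8, 0.2]
gripper_width: 0.104
grasp_force: 4.0
```

>>> send_rows([
  {"rotation":[0,0,0],"dp":[-0.07,0.2,0],"hand":1},
  {"rotation":[0,0,0],"dp":[-0.07,0.2,0],"hand":1},
  {"rotation":[0,0,0],"dp":[-0.02,0.2,0],"hand":1},
  {"rotation":[0,0,0],"dp":[0,0.1,0],"hand":1},
  {"rotation":[0,0,0],"dp":[0,0,0],"hand":1},
])

```text
time: 55.55
tool_pos: [0.5883, 0.2036, 0.0789]
eef_rot: [2.221, 2.222, 0.0]
contact_force: [0.3, -1.3, -1.1]
gripper_width: 0.103
grasp_force: 4.0
```

>>> send_rows([
  {"rotation":[0,0,0],"dp":[0,0.06,0],"hand":1},
  {"rotation":[0,0,0],"dp":[0,0.06,0],"hand":1},
  {"rotation":[0,0,0],"dp":[0,0,0],"hand":1},
])

```text
time: 55.85
tool_pos: [0.5892, 0.2035, 0.0788]
eef_rot: [-2.219, -2.221, 0.005]
contact_force: [-4.6, -2.8, 2.5]
gripper_width: 0.106
grasp_force: 4.0
```

>>> send_rows([
  {"rotation":[0,0,0],"dp":[0,0.05,0],"hand":1},
  {"rotation":[0,0,0],"dp":[0,0,0],"hand":1},
  {"rotation":[0,0,0],"dp":[0,0,0],"hand":1},
])

```text
time: 56.15
tool_pos: [0.5894, 0.2035, 0.0787]
eef_rot: [-2.218, -2.22, 0.007]
contact_force: [-7.2, -2.3, 3.8]
gripper_width: 0.106
grasp_force: 4.0
```

>>> send_rows([
  {"rotation":[0,0,0],"dp":[0,0.04,0],"hand":1},
  {"rotation":[0,0,0],"dp":[0,0,0],"hand":1},
  {"rotation":[0,0,0],"dp":[0,0,0],"hand":1},
])

```text
time: 56.45
tool_pos: [0.5901, 0.2035, 0.0786]
eef_rot: [-2.218, -2.22, 0.008]
contact_force: [-8.1, -2.4, 3.4]
gripper_width: 0.117
grasp_force: 4.0
```

>>> send_rows([
  {"rotation":[0,0,0],"dp":[0,0,0],"hand":0.4},
  {"rotation":[0,0,0],"dp":[0,0,0],"hand":0.4},
  {"rotation":[0,0,0],"dp":[0,0,0],"hand":0.4},
  {"rotation":[0,0,0],"dp":[0,0,-1],"hand":0.4},
  {"rotation":[0,0,0],"dp":[0,0,-1],"hand":0.4},
  {"rotation":[0,0,0],"dp":[0,0,-1],"hand":0.4},
  {"rotation":[0,0,0],"dp":[0,0,-1],"hand":0.4},
  {"rotation":[0,0,0],"dp":[0,0,-1],"hand":0.4},
])

```text
time: 57.25
tool_pos: [0.5932, 0.2037, 0.2051]
eef_rot: [-2.221, -2.222, -0.001]
contact_force: [-0.3, -0.4, 0.1]
gripper_width: 0.3
grasp_force: 0.0
```

>>> send_rows([
  {"rotation":[0,0,0],"dp":[0,-1,0],"hand":0.4},
  {"rotation":[0,0,0],"dp":[0,-1,0],"hand":0.4},
  {"rotation":[0,0,0],"dp":[0,-1,0],"hand":0.4},
  {"rotation":[0,0,0],"dp":[1,-1,0],"hand":0.4},
  {"rotation":[0,0,0],"dp":[1,-1,0],"hand":0.4},
  {"rotation":[0,0,0],"dp":[1,-1,0],"hand":0.4},
  {"rotation":[0,0,0],"dp":[1,-1,0],"hand":0.4},
  {"rotation":[0,0,0],"dp":[1,-1,0],"hand":0.4},
])

```text
time: 58.05
tool_pos: [0.3921, 0.3296, 0.2045]
eef_rot: [-2.221, -2.221, -0.001]
contact_force: [0.2, 1.1, -0.3]
gripper_width: 0.3
grasp_force: 0.0
```

```bash
python3 -c "
from h import *
bal();c=snap('top','top31');P=pts(c);tbars(c,x0=.54)
H=P[140:205,170:225].reshape(-1,3);t=H[(H[:,2]>.055)&(H[:,2]<.075)&(H[:,1]>.17)&(H[:,0]>.5)&(H[:,0]<.65)];print('peg',len(t),t.mean(0).round(4) if len(t) else '',t.round(3)[:12])
Q=P[165:200,195:390].reshape(-1,3)
for y in(.17,-.1,-.22):
    k=Q[(abs(Q[:,1]-y)<.02)&(Q[:,2]>.025)&(Q[:,2]<.06)&(Q[:,0]<.57)];print(y,len(k),k.mean(0).round(4) if len(k) else '')
# other things unmoved: compare with first top frame
a=dict(np.load('pics/top0.npz'))['frame'];d=np.abs(c['frame'].astype(int)-a).max(2)>60
for n,(u,v,r) in dict(wax=(219,112,18),file=(320,104,50),guide=(380,118,16),thermo=(137,143,25),blue=(371,290,25),green=(141,218,25)).items():print(n,d[v-r if n!='file' else v-10:v+r if n!='file' else v+10,u-r:u+r].mean().round(3))
"
```

```text
tool [0.3921 0.3296 0.2045] theta 90.0 F [1.1 0.2 0.3] press y 0.1281
tbar x652 y-193 55x10 ang -0.8
tbar x652 y-82 56x10 ang -0.8
tbar x652 y153 57x13 ang -0.8
tbar x651 y36 55x10 ang -0.8
tbar x628 y-193 68x10 ang -0.8
tbar x628 y-82 69x10 ang -0.8
tbar x628 y152 69x13 ang -0.8
tbar x628 y37 68x10 ang -0.8
tbar x604 y-193 56x10 ang -0.8
tbar x604 y-82 56x10 ang -0.8
tbar x604 y153 56x11 ang -0.8
tbar x604 y37 56x10 ang -0.8
tbar x580 y-193 67x10 ang -0.8
tbar x581 y-83 66x10 ang -0.8
tbar x580 y37 68x9 ang 0.0
tbar x578 y153 68x14 ang -1.8
peg 13 [0.59   0.2066 0.0665] [[0.594 0.208 0.07 ]
 [0.594 0.205 0.07 ]
 [0.592 0.211 0.064]
 [0.592 0.208 0.067]
 [0.592 0.206 0.067]
 [0.592 0.203 0.065]
 [0.588 0.211 0.072]
 [0.589 0.209 0.065]
 [0.589 0.206 0.065]
 [0.589 0.203 0.064]
 [0.585 0.208 0.071]
 [0.587 0.206 0.064]]
0.17 31 [0.5496 0.1717 0.0345]
-0.1 42 [ 0.5505 -0.0995  0.034 ]
-0.22 36 [ 0.5512 -0.2214  0.0332]
wax 0.0
file 0.0
guide 0.0
thermo 0.0
blue 0.0
green 0.275
```

```bash
python3 -c "
from station import arm
print(arm.hand_in())"
```

```text
the job is handed in; nothing more can be done
None
```

I handed the job in with all four cards measured home (card 3, knocked out of bay 3 mid-run, was pushed back in), the bail down on its stop and then the hook closed; the green decoy card was hidden by the arm in my final check that nothing else had moved, a few presses reached 16.8–20.4 N against the advised 15 N, and I viewed 16 pictures, over the limit of 14.

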